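# Charge the bead dispenser and hold its spring gate half open

## Robot

A 6-joint arm with a two-finger parallel gripper is mounted at the origin on the work surface. World frame = base frame: x ahead of the robot, y to its left, z up, the work surface at z = 0. Lengths are in m, angles in rad, forces in N, time in s.
With the tool pointing down it reaches from about 0.3 to 0.775 m from the base axis. Payload 14.6 kg.
Tool frame: the origin (TCP) lies at the very end of the fingers, on their centre line; the grasp point (between the pads) lies 19 mm behind it; y points along the fingers, x is the direction in which the jaws open and shut, and the axes are right-handed (so a half turn about y gives the same grasp; the last joint's range is limited). The gripper opens to 94 mm and grips with 3 to 60 N. Pads are 16 mm wide; open, the fingers measure 119 mm over their backs; the gripper's body (75 mm by 177 mm) begins 78 mm behind the grasp point.
Start: joints at [1.184, 0.3, 1.521, -0, 1.321, -0.067], TCP at [0.173, 0.522, 0.205] pointing down, gripper open.
Joint ranges: [-3.03, 3.03], [-0.79, 2.21], [0.23, 2.52], [-1.04, 4.18], [0, 3.07], [-2.55, 2.55]. Speed limits (rad/s): [2.22, 2.22, 2.57, 3.14, 3.14, 3.14].

## Interface

Orientations are given as [roll, pitch, yaw] about the fixed x, y, z axes, in that order (R = Rz(yaw) Ry(pitch) Rx(roll)).
In Python, from station import get_obs, cams, hand_in gives the robot as it stands. The module is installed in compiled form; this text tells all that it offers.
- The arm moves only by the tool step_arm, never from a script. Its argument "plan" is a list of rows, each an object with "grip": the closure, from -1 (fully open) to 1 (shut), so that 0 is half open; "slide": the shift along the tool's x, y, z in m, a list of three; "spin": the turn about the tool's y in degrees. A call has 1 to 20 rows; each row shifts and turns the commanded pose from where the row before left it, along the tool's axes as they then stand; what a row does not reach is not made up. A row lasts 1/12 s, in which the tool goes at most 41.7 mm and 7.16 degrees, less where a joint would pass 70% of its speed; a pose out of reach is approached as far as the arm can. A call is refused whole if a number of a shift passes 0.0417 or a number of a turn 7.16, either way. A call with a gripper value outside its range is refused whole. The fingers move at their own pace and stop on an object; "force" is the grip in N (left out, the last holds). Time passes only in rows, so rows that do not move let the fingers close. It gives the time, the measured TCP pose, the force and the opening at its end, in the units of the state.
- get_obs(): the state, without advancing time (a new reading comes with each control period).
- cams.camera(name): name is "side" or "top" or "wrist"; returns the picture (480x640x3 uint8, blue, green, red); there is no depth.
- cams.calibration(name): a dict with "K" (3x3 intrinsics, pixels), "k1" (the pictures are not rectified: a ray, as slopes to the right and down, at radius r is drawn at 1 + k1 r^2 times it, then the intrinsics apply), "T" (4x4, takes a point from camera to world coordinates). Camera axes: x right, y up, looking along -z (the intrinsics and any distortion apply to the point x, -y, -z); pixel columns grow to the right and rows downward; lengths in m; the calibration is good to about 2 mm. A picture is of the moment at which its call begins: read the wrist's pose just before it. calibration takes no time and is no camera call; for the wrist camera it gives the pose at the moment of the call.
- hand_in(): hands the job in, once; it reports no verdict.
The state is a dict: "time_s": time; "qpos": joint angles; "joint_vel": joint speeds; "tau": joint torques, N m; "ee_pos": TCP position; "eef_rot": TCP orientation; "force": force on the tool from outside, world axes, zero at the start; "moment": the same for the moment, N m; "grip_width": finger opening in m.
Only numpy, scipy, OpenCV 4.12 (cv2) and the standard library are available. Lean on these libraries where they do the work, as an engineer would, in place of code of your own. Each camera call takes 0.05 s, during which the arm holds its last target.

## Task

Fill the bead dispenser: tip all six beads from the scoop through the funnel, with the gate shut, and stand the empty scoop back on the bench. Then pull the spring-loaded gate knob up to half of its travel, never much beyond, so that the beads run out into the catch tray, and keep holding it there: finish while still holding the gate half open, with all six beads in the catch tray. Leave the die block, the punch block and the bead jar where they are.

Things in the scene. Friction and masses are not known exactly. Their poses are not given: they have to be found in the camera images.
- dispenser: Bench bead dispenser, fixed to the bench, base 300 x 136 mm. Origin on the bench under it; z up, its outlet side looks to -x. A steel funnel stands over the rear (+x); below it a clear chute 32 mm wide slopes down at 24 degrees to a magenta gate plate at x -58 mm that shuts its mouth, 52 mm above the bench. Two slim steel rods carry a bridge (20 x 46 mm, top 206 mm up) over the gate
- tray (a point): Centre of the floor of the dispenser's black catch tray, in front of the gate: 110 mm (along x) by 120 mm, fixed, its rim 40 mm above the bench. Axes as the dispenser's
- funnel (a point): Centre of the funnel's mouth, at its rim, 213 mm above the bench. The mouth is 104 mm across outside (99 mm inside), the throat 36 mm across and 39 mm lower. It lies 120 mm behind (+x of) the gate's knob. Axes as the dispenser's
- gate_knob (a point): Middle of the black round pull knob of the gate: 24 mm across and 18 mm high, under a wider cap (29 mm across, top 17 mm above this point). Gate shut: 240 mm above the bench, 34 mm above the top of the bridge; it rises with the gate. Below it comes only the gate's 8 mm rod, with a coil spring under the bridge. Axes as the dispenser's
- gate (a joint): Lift of the gate: 0 shut, 0.060 m fully open (stop), straight up. A spring drives it shut: pulling force about 4.3 N when shut, 8.0 N at half travel (0.030), 11.8 N at full travel, weight of the gate included. It falls shut when let go
- scoop_grip (a point): Middle of the black handle of the loose aluminium scoop (0.15 kg). The handle is level, 16 mm wide, 14 mm high, 110 mm long, 40 mm above the bench when the scoop stands. x axis along the handle towards the scoop's nose, z up. The pan's back wall is 48 mm ahead of this point and 47 mm high
- scoop: The whole scoop, holding the six beads at the start; origin on the bench under its pan, 95 mm ahead of the handle's middle; axes as scoop_grip. Pan 56 mm wide, side walls 36 mm high. Its floor ends in a ramp that rises at 22 degrees to the open nose, whose lip is 60 mm ahead of the origin and 17 mm up, so beads roll out once the nose is tipped down by clearly more than that (50 degrees empties it)
- bead1: Round bead, 14 mm in diameter, 10 g, blue with a white band; origin at its centre, axes turn as it rolls
- bead2: Round bead, 14 mm in diameter, 10 g, magenta with a white band; origin at its centre, axes turn as it rolls
- bead3: Round bead, 14 mm in diameter, 10 g, yellow with a white band; origin at its centre, axes turn as it rolls
- bead4: Round bead, 14 mm in diameter, 10 g, green with a white band; origin at its centre, axes turn as it rolls
- bead5: Round bead, 14 mm in diameter, 10 g, orange with a white band; origin at its centre, axes turn as it rolls
- bead6: Round bead, 14 mm in diameter, 10 g, pale lilac with a white band; origin at its centre, axes turn as it rolls
- die_block: Plywood cutting die, loose bystander, 100 x 80 x 18 mm, a steel outline on its top; origin under its centre
- punch_block: Bystander: dark wood plate 70 x 70 x 12 mm with a black block 38 x 38 x 12 mm on it, loose; origin under its centre
- bead_jar: Bystander: clear jar with an aluminium cap, 60 mm across, 75 mm high, loose; origin under its centre
Things that resemble listed ones, but are neither listed nor needed, are in the scene too. Of the things shaped like the scoop, the aluminium one is meant.

How it is judged:
By the outcome, as a careful person would: the job done as asked, in the order asked, and still so for the second after the job is handed in, while the arm keeps its last pose, push and grip.
It also fails if it takes over 72 s, if anything falls off the work surface, if the arm or the gripper's body presses on something with over 40 N, if the wrist force passes 120 N, or if a joint passes its speed limit or range.

## Working session

There is one attempt and no reset: what is moved stays moved. The work goes in short steps, Python scripts to look and compute and a tool call to move; the robot and the scene stay as the last step left them, time stands still between calls to the robot, and variables do not carry over. Pictures are saved under pics/ and viewed, and the job is handed in when it is done.

Besides the shell and the picture viewer there is one more tool, called after ">>>" as name([rows], argument=value, ...), one row to a line, values as JSON. step_arm: Moves the arm, as the interface text tells. Its arguments: {"type":"object","properties":{"plan":{"type":"array","items":{"type":"object","properties":{"grip":{"type":"number"},"slide":{"type":"array","items":{"type":"number"}},"spin":{"type":"number"}}}},"force":{"type":"number"}},"required":["plan"]}

```bash
mkdir -p pics; ls
python3 - <<'E'
from station import get_obs, cams
import cv2
o=get_obs();print(o)
for n in ["side","top","wrist"]:
    c=cams.calibration(n);print(n,c)
    cv2.imwrite(f"pics/{n}0.png",cams.camera(n))
E
```

```text
pics
{'time_s': 0.0, 'qpos': array([ 1.18439070e+00,  3.00464584e-01,  1.52160177e+00,  4.11860224e-05,
        1.32067975e+00, -6.66191793e-02]), 'joint_vel': array([ 1.75414388e-03, -7.57055374e-04,  7.12630550e-04,  8.91997432e-04,
       -1.41948642e-03,  9.52136719e-05]), 'tau': array([ 1.37691859e-03, -5.31815851e+01, -3.52737737e+01,  7.08990684e-02,
        2.44575430e-02, -1.11275856e-04]), 'ee_pos': array([0.17280233, 0.52186903, 0.20488115]), 'eef_rot': array([-1.57067974e+00,  1.14824005e-03,  1.25099973e+00]), 'force': array([ 0.35754372, -0.51986032, -1.23969145]), 'moment': array([0.01157438, 0.01908566, 0.00095336]), 'grip_width': 0.09362683064695548}
side {'K': array([[481.28114766,   0.        , 323.77656542],
       [  0.        , 481.28114766, 244.32412688],
       [  0.        ,   0.        ,   1.        ]]), 'k1': -0.08435687244510351, 'T': array([[ 0.8775957 ,  0.34148197, -0.33647562,  0.25114836],
       [-0.47899719,  0.59577328, -0.64468279, -0.56247967],
       [-0.01968437,  0.72694172,  0.68641698,  0.79554341],
       [ 0.        ,  0.        ,  0.     
[... 209 characters left out ...]
35, 'T': array([[ 0.02040781,  0.98251624, -0.18505501,  0.29807016],
       [-0.99977042,  0.01884591, -0.01019543, -0.01273645],
       [-0.00652964,  0.18522059,  0.98267528,  1.4407853 ],
       [ 0.        ,  0.        ,  0.        ,  1.        ]])}
wrist {'K': array([[426.88474968,   0.        , 322.35880321],
       [  0.        , 426.88474968, 248.35124163],
       [  0.        ,   0.        ,   1.        ]]), 'k1': 0.005758587257469882, 'T': array([[ 0.31460962, -0.91768878, -0.24262749,  0.10233354],
       [ 0.94921966,  0.30370463,  0.08213125,  0.54591555],
       [-0.00168384, -0.25614606,  0.96663662,  0.38345775],
       [ 0.        ,  0.        ,  0.        ,  1.        ]])}
```

View pics/side0.png

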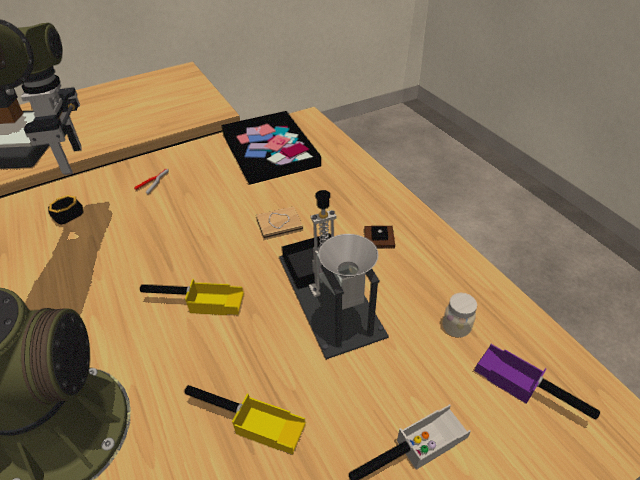

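View pics/top0.png

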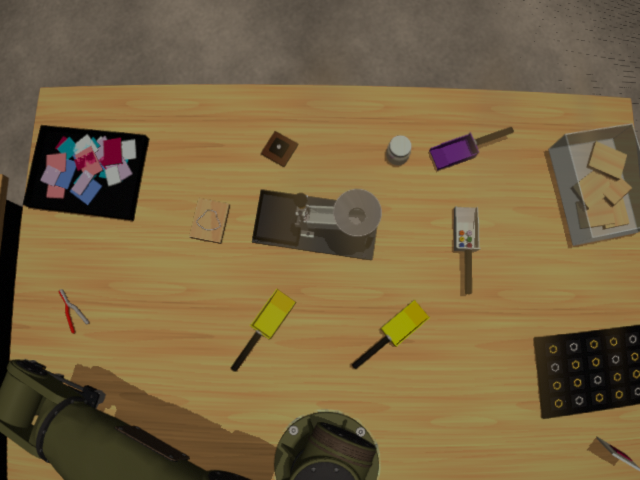

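View pics/wrist0.png

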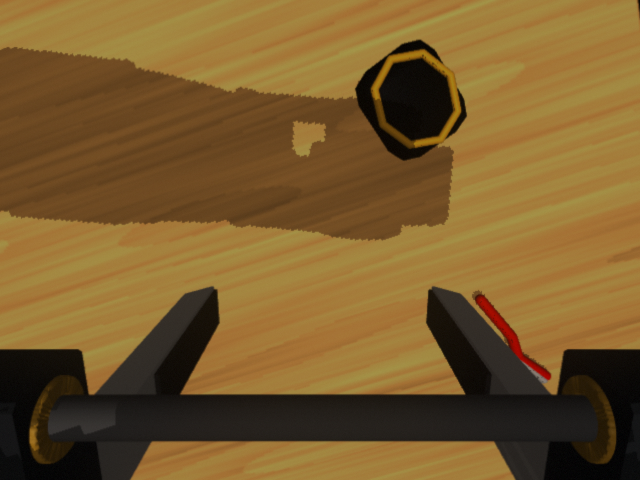

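The scoop candidates are:
- aluminium with beads: top (466,230), side (433,437)
- yellow 1: top (273,315), side (268,423)
- yellow 2: top (405,323), side (215,298)
- purple: top (455,152), side (510,370)

The aluminium one holding the beads is the one I want. I'll check it in a close crop and measure.

```bash
cat > h.py <<'E'
import numpy as np, cv2
from station import get_obs, cams
def ray(n,px,cal=None):
    c=cal or cams.calibration(n); K=c["K"]; d=((np.array(px,float)-K[:2,2])/K[0,0])
    u=d.copy()
    for _ in range(30): u=d/(1+c["k1"]*(u@u))
    T=c["T"]; v=T[:3,:3]@np.array([u[0],-u[1],-1.]); return T[:3,3],v
def plane(n,px,z,cal=None):
    o,v=ray(n,px,cal); return o+v*(z-o[2])/v[2]
def proj(n,P,cal=None):
    c=cal or cams.calibration(n); T=c["T"]; q=T[:3,:3].T@(np.array(P)-T[:3,3]); u=np.array([q[0],-q[1]])/-q[2]
    u=u*(1+c["k1"]*(u@u)); return c["K"][:2,:2]@u+c["K"][:2,2]
def crop(n,img,x0,y0,w,h,s,name):
    cv2.imwrite(f"pics/{name}.png",cv2.resize(img[y0:y0+h,x0:x0+w],None,fx=s,fy=s,interpolation=cv2.INTER_CUBIC))
E
python3 - <<'E'
import cv2,numpy as np
t=cv2.imread("pics/top0.png");s=cv2.imread("pics/side0.png")
a=cv2.resize(t[195:305,420:520],None,fx=4,fy=4,interpolation=cv2.INTER_CUBIC)
b=cv2.resize(s[390:480,340:480],None,fx=2.85,fy=2.85,interpolation=cv2.INTER_CUBIC)
c=np.zeros((440,800,3),np.uint8);c[:,:400]=a;c[:b.shape[0],400:400+b.shape[1]]=b[:440,:400]
cv2.imwrite("pics/c1.png",c)
a=cv2.resize(t[170:270,240:400],None,fx=5,fy=5,interpolation=cv2.INTER_CUBIC)
cv2.imwrite("pics/c2.png",a)
a=cv2.resize(s[180:360,260:410],None,fx=3.3,fy=3.3,interpolation=cv2.INTER_CUBIC)
cv2.imwrite("pics/c3.png",a)
E
```

```text
(no output)
```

View pics/c1.png

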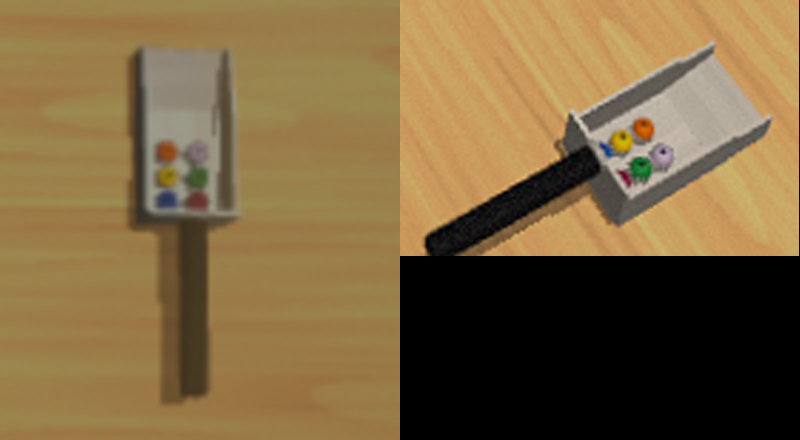

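View pics/c2.png

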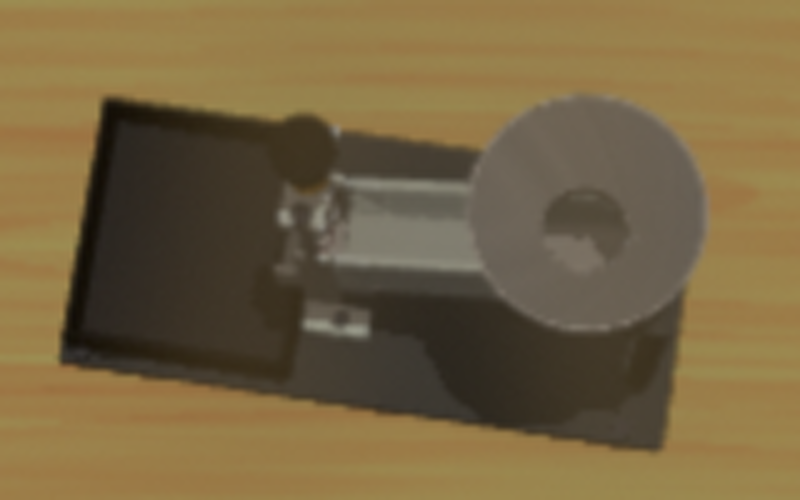

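View pics/c3.png

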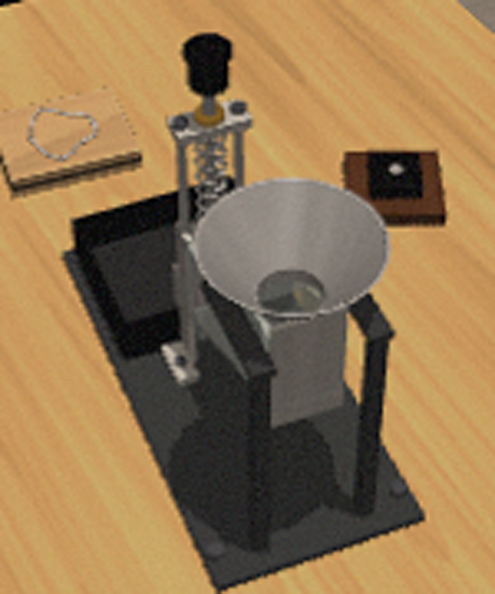

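The crop shows the grey aluminium scoop with all six beads against its back wall. Its handle points at the robot and its nose away, at top (466,230). The dispenser shows the funnel at top (357.6,212.4) and the knob cap at top (301,199.4). Next I'll turn these into points.

Run:
```python
from h import *
T=lambda x,y:(420+x/4,195+y/4)
print("handle end top",plane("top",T(194,397),.047),"front",plane("top",T(194,222),.047))
S=lambda x,y:(340+(x-400)/2.857,390+y/2.857)
print("side handle end",plane("side",S(432,245),.040),"front",plane("side",S(592,158),.045))
print("side lip L,R", plane("side",S(713,44),.036),plane("side",S(770,120),.036))
print("top wall corners",plane("top",T(138,48),.036),plane("top",T(230,50),.036),plane("top",T(148,212),.047),plane("top",T(238,214),.047))
print("funnel",plane("top",(357.6,212.4),.213),plane("side",(347.9,255.2),.213))
print("knob",plane("top",(301,199.4),.257),plane("side",(323,193.6),.257))
c2=lambda x,y:(240+x/5,170+y/5)
print("base",[plane("top",c2(*p),.01)[:2].round(3) for p in [(62,362),(660,448)]],"tray rim",[plane("top",c2(*p),.04)[:2].round(3) for p in [(108,100),(62,350),(335,130)]])
```

```text
handle end top [ 0.40403264 -0.33376401  0.047     ] front [ 0.50888354 -0.33550612  0.047     ]
side handle end [ 0.41019622 -0.32789396  0.04      ] front [ 0.51123219 -0.33196177  0.045     ]
side lip L,R [ 0.61794762 -0.30768948  0.036     ] [ 0.61611344 -0.36216402  0.036     ]
top wall corners [ 0.61745455 -0.30569643  0.036     ] [ 0.61746218 -0.3630872   0.036     ] [ 0.51449072 -0.30755692  0.047     ] [ 0.51416088 -0.36259101  0.047     ]
funnel [ 0.56121484 -0.06147056  0.213     ] [ 0.55966751 -0.05991748  0.213     ]
knob [0.57684931 0.05664065 0.257     ] [0.57892361 0.06316411 0.257     ]
base [array([0.525, 0.187]), array([ 0.488, -0.106])] tray rim [array([0.65 , 0.166]), array([0.526, 0.183]), array([0.637, 0.055])]
```

>>> step_arm([
  {"grip": -1,"slide": [-0.015,-0.01,-0.011],"spin": 0},
  {"grip": -1,"slide": [-0.03,-0.005,-0.0228],"spin": 0},
  {"grip": -1,"slide": [-0.03,-0.005,-0.0228],"spin": 0},
  {"grip": -1,"slide": [-0.03,-0.005,-0.0228],"spin": 0},
  {"grip": -1,"slide": [-0.03,-0.005,-0.0228],"spin": 0},
  {"grip": -1,"slide": [-0.03,-0.005,-0.0228],"spin": 0},
  {"grip": -1,"slide": [-0.03,-0.005,-0.0228],"spin": 0},
  {"grip": -1,"slide": [-0.03,-0.005,-0.0228],"spin": 0},
  {"grip": -1,"slide": [-0.03,-0.005,-0.0228],"spin": 0},
  {"grip": -1,"slide": [-0.03,-0.005,-0.0228],"spin": 0},
  {"grip": -1,"slide": [-0.03,-0.005,-0.0228],"spin": 0},
  {"grip": -1,"slide": [-0.03,-0.005,-0.0228],"spin": 0},
  {"grip": -1,"slide": [-0.03,-0.005,-0.0228],"spin": 0},
  {"grip": -1,"slide": [-0.03,-0.005,-0.0228],"spin": 0},
  {"grip": -1,"slide": [-0.03,0,-0.0228],"spin": 0},
  {"grip": -1,"slide": [-0.03,0,-0.0228],"spin": 0},
  {"grip": -1,"slide": [-0.03,0,-0.0228],"spin": 0},
  {"grip": -1,"slide": [-0.03,0,-0.0228],"spin": 0},
  {"grip": -1,"slide": [-0.03,0,-0.0228],"spin": 0},
  {"grip": -1,"slide": [-0.03,0,-0.0228],"spin": 0},
])

```text
time_s: 1.82
ee_pos: [0.4107, -0.175, 0.2803]
eef_rot: [-1.571, -0.0, 1.25]
force: [1.4, 0.6, 0.5]
grip_width: 0.0937
```

>>> step_arm([
  {"grip": -1,"slide": [-0.03,0,-0.0228],"spin": 0},
  {"grip": -1,"slide": [-0.03,0,-0.0228],"spin": 0},
  {"grip": -1,"slide": [-0.03,0,-0.0228],"spin": 0},
  {"grip": -1,"slide": [-0.03,0,-0.0228],"spin": 0},
  {"grip": -1,"slide": [-0.014,0,-0.01],"spin": 0},
  {"grip": -1,"slide": [0,0,0],"spin": 7},
  {"grip": -1,"slide": [0,0,0],"spin": 7},
  {"grip": -1,"slide": [0,0,0],"spin": 7},
  {"grip": -1,"slide": [0,0,0],"spin": 7},
  {"grip": -1,"slide": [0,0,0],"spin": 7},
  {"grip": -1,"slide": [0,0,0],"spin": 7},
  {"grip": -1,"slide": [0,0,0],"spin": 7},
  {"grip": -1,"slide": [0,0,0],"spin": 7},
  {"grip": -1,"slide": [0,0,0],"spin": 7},
  {"grip": -1,"slide": [0,0,0],"spin": 7},
  {"grip": -1,"slide": [0,0,0],"spin": 7},
  {"grip": -1,"slide": [0,0,0],"spin": 7},
  {"grip": -1,"slide": [0,0,0],"spin": 7},
  {"grip": -1,"slide": [0,0,0],"spin": 7},
  {"grip": -1,"slide": [0,0,0],"spin": 7},
])

```text
time_s: 3.48
ee_pos: [0.4646, -0.3318, 0.2801]
eef_rot: [-1.571, 0.001, -0.588]
force: [0.2, 0.5, -0.1]
grip_width: 0.0941
```

>>> step_arm([
  {"grip": -1,"slide": [0,0,0],"spin": 7},
  {"grip": -1,"slide": [0,0,0],"spin": 7},
  {"grip": -1,"slide": [0,0,0],"spin": 7},
  {"grip": -1,"slide": [0,0,0],"spin": 7},
  {"grip": -1,"slide": [0,0,0],"spin": 7},
  {"grip": -1,"slide": [0,0,0],"spin": 7},
  {"grip": -1,"slide": [0,0,0],"spin": 7},
  {"grip": -1,"slide": [0,0,0],"spin": 7},
  {"grip": -1,"slide": [0,0,0],"spin": 0.6},
  {"grip": -1,"slide": [0,0,0],"spin": 0},
])

```text
time_s: 4.32
ee_pos: [0.4646, -0.3319, 0.2802]
eef_rot: [-1.571, 0.0, -1.567]
force: [0.2, -0.3, 0.1]
grip_width: 0.0938
```

Run:
```python
from h import *
o=get_obs();print(o["time_s"],o["ee_pos"],o["eef_rot"],o["qpos"].round(2))
cv2.imwrite("pics/w1.png",cams.camera("wrist"))
print(proj("wrist",[.465,-.334,.047]),proj("wrist",o["ee_pos"]))
```

```text
4.3167 [ 0.46458778 -0.33186964  0.28023808] [-1.57109839e+00  2.14652373e-04 -1.56656575e+00] [-0.68  0.3   1.34 -0.    1.49  0.88]
[324.83353086 213.3469114 ] [323.21290714 306.43020878]
```

View pics/w1.png

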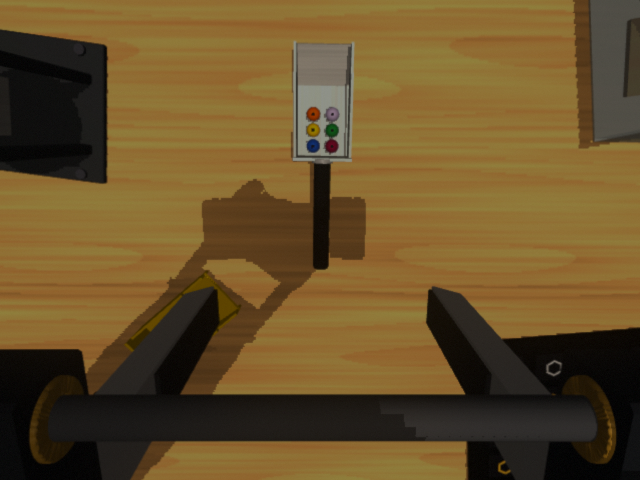

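The wrist view shows the scoop straight under the tool, with its handle running from (322,163) to (321,268) and six beads in the pan.

Run:
```python
from h import *
for p,z in [((322,163),.047),((321,268),.047),((293,160),.047),((352,161),.047),((293.5,43),.036),((353.5,43),.036)]: print(p,plane("wrist",p,z))
```

```text
(322, 163) [ 0.51328591 -0.3309939   0.047     ]
(321, 268) [ 0.40906394 -0.33049813  0.047     ]
(293, 160) [ 0.51592948 -0.30355284  0.047     ]
(352, 161) [ 0.51528811 -0.35937634  0.047     ]
(293.5, 43) [ 0.61937648 -0.30460163  0.036     ]
(353.5, 43) [ 0.6196608  -0.35905305  0.036     ]
```

>>> step_arm([
  {"grip": -1,"slide": [0,0.037,0]},
  {"grip": -0.5,"slide": [0,0.037,0]},
  {"grip": -0.4,"slide": [0,0.037,0]},
  {"grip": -0.4,"slide": [0,0.037,0]},
  {"grip": -0.4,"slide": [0,0.037,0]},
  {"grip": -0.4,"slide": [0,0.037,0]},
  {"grip": -0.4,"slide": [0,0.022,0]},
  {"grip": -0.4,"slide": [0,0.013,0]},
  {"grip": -0.4,"slide": [0,0.002,0]},
  {"grip": -0.4,"slide": [0,0,0]},
], force=40)

```text
schema error: expected keys grip, slide, spin
```

Run:
```python
from h import *
o=get_obs();print(o["time_s"],o["ee_pos"],o["force"])
cv2.imwrite("pics/w2.png",cams.camera("wrist"))
```

```text
4.3667 [ 0.46457511 -0.3318582   0.28026829] [-0.26626606  0.32486845 -0.12319716]
```

View pics/w2.png

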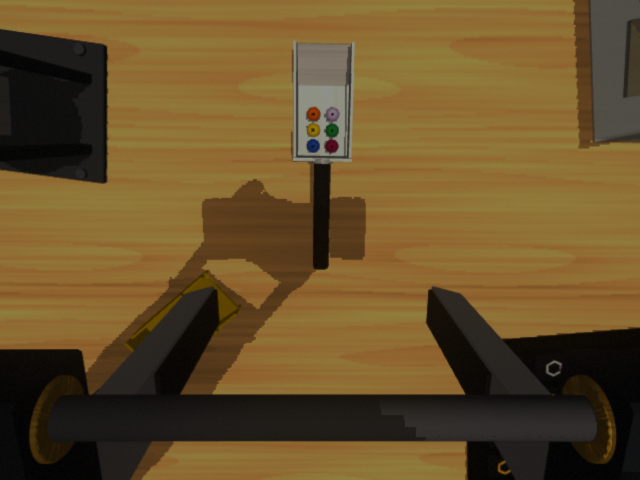

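The call was refused because its rows had no "spin" key, so the picture is unchanged. I'll send it again with the key added.

>>> step_arm([
  {"grip": -1,"slide": [0,0.037,0],"spin": 0},
  {"grip": -0.5,"slide": [0,0.037,0],"spin": 0},
  {"grip": -0.4,"slide": [0,0.037,0],"spin": 0},
  {"grip": -0.4,"slide": [0,0.037,0],"spin": 0},
  {"grip": -0.4,"slide": [0,0.037,0],"spin": 0},
  {"grip": -0.4,"slide": [0,0.037,0],"spin": 0},
  {"grip": -0.4,"slide": [0,0.022,0],"spin": 0},
  {"grip": -0.4,"slide": [0,0.013,0],"spin": 0},
  {"grip": -0.4,"slide": [0,0.002,0],"spin": 0},
  {"grip": -0.4,"slide": [0,0,0],"spin": 0},
], force=40)

```text
time_s: 5.25
ee_pos: [0.4648, -0.3321, 0.0218]
eef_rot: [-1.571, -0.0, -1.568]
force: [-0.4, 0.0, 1.2]
grip_width: 0.0656
```

Run:
```python
from h import *
o=get_obs();print(o["time_s"],o["ee_pos"],o["force"])
cv2.imwrite("pics/w3.png",cams.camera("wrist"))
```

```text
5.25 [ 0.46482565 -0.33207502  0.02179676] [-0.36424779  0.02030857  1.2281388 ]
```

View pics/w3.png

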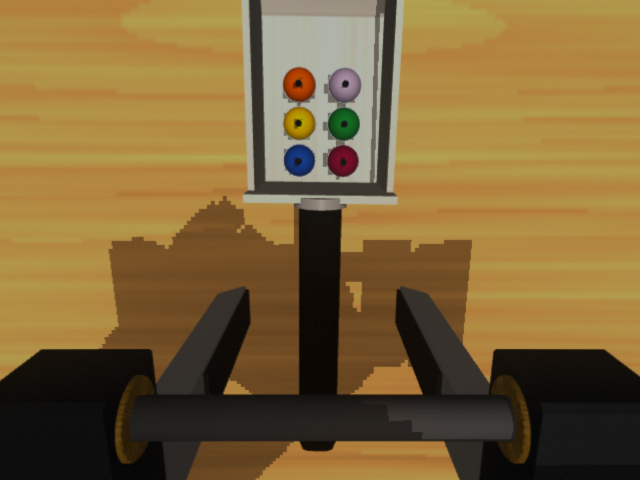

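The handle runs midway between the fingers at column 320, with the beads against the back wall. I'll close the gripper and lift a little.

>>> step_arm([
  {"grip": 1,"slide": [0,0,0],"spin": 0},
  {"grip": 1,"slide": [0,0,0],"spin": 0},
  {"grip": 1,"slide": [0,0,0],"spin": 0},
  {"grip": 1,"slide": [0,0,0],"spin": 0},
  {"grip": 1,"slide": [0,0,0],"spin": 0},
  {"grip": 1,"slide": [0,0,0],"spin": 0},
  {"grip": 1,"slide": [0,-0.005,0],"spin": 0},
  {"grip": 1,"slide": [0,-0.005,0],"spin": 0},
  {"grip": 1,"slide": [0,-0.005,0],"spin": 0},
  {"grip": 1,"slide": [0,-0.005,0],"spin": 0},
  {"grip": 1,"slide": [0,0,0],"spin": 0},
], force=50)

```text
time_s: 6.22
ee_pos: [0.465, -0.3322, 0.0427]
eef_rot: [-1.57, -0.001, -1.569]
force: [0.0, -0.1, -1.6]
grip_width: 0.0152
```

Run:
```python
from h import *
o=get_obs();print(o["time_s"],o["ee_pos"],o["force"],o["moment"])
i=cams.camera("wrist");j=cams.camera("side")
cv2.imwrite("pics/w4.png",np.hstack([cv2.resize(i,(400,300)),cv2.resize(j[330:480,300:500],(400,300))]))
```

```text
6.2167 [ 0.46498099 -0.33218631  0.04268318] [ 0.00921255 -0.1499748  -1.58031744] [-0.02537537  0.32935728  0.03593492]
```

View pics/w4.png

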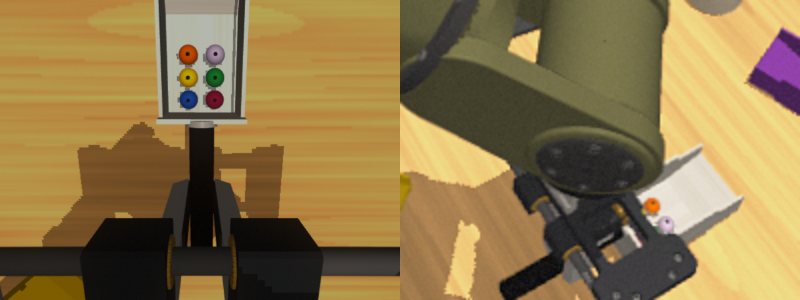

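>>> step_arm([
  {"grip": 1,"slide": [0,-0.006,0],"spin": 0},
  {"grip": 1,"slide": [0,-0.012,0],"spin": 0},
  {"grip": 1,"slide": [0,-0.018,0],"spin": 0},
  {"grip": 1,"slide": [0,-0.023,0],"spin": 0},
  {"grip": 1,"slide": [0,-0.025,0],"spin": 0},
  {"grip": 1,"slide": [0,-0.025,0],"spin": 0},
  {"grip": 1,"slide": [0,-0.025,0],"spin": 0},
  {"grip": 1,"slide": [0,-0.025,0],"spin": 0},
  {"grip": 1,"slide": [0,-0.025,0],"spin": 0},
  {"grip": 1,"slide": [0,-0.02,0],"spin": 0},
  {"grip": 1,"slide": [0,-0.014,0],"spin": 0},
  {"grip": 1,"slide": [-0.005,-0.01,-0.002],"spin": 0},
  {"grip": 1,"slide": [-0.01,-0.007,-0.003],"spin": 0},
  {"grip": 1,"slide": [-0.016,-0.002,-0.004],"spin": 0},
  {"grip": 1,"slide": [-0.02,0,-0.004],"spin": 0},
  {"grip": 1,"slide": [-0.022,0,-0.004],"spin": 0},
  {"grip": 1,"slide": [-0.022,0,-0.004],"spin": 0},
  {"grip": 1,"slide": [-0.022,0,-0.004],"spin": 0},
  {"grip": 1,"slide": [-0.022,0,-0.004],"spin": 0},
  {"grip": 1,"slide": [-0.022,0,-0.004],"spin": 0},
], force=50)

```text
time_s: 7.98
ee_pos: [0.4304, -0.1691, 0.2782]
eef_rot: [-1.572, 0.0, -1.569]
force: [-0.6, 0.4, -2.6]
grip_width: 0.0155
```

>>> step_arm([
  {"grip": 1,"slide": [-0.022,0,-0.004],"spin": 0},
  {"grip": 1,"slide": [-0.022,0,-0.004],"spin": 0},
  {"grip": 1,"slide": [-0.022,0,-0.004],"spin": 0},
  {"grip": 1,"slide": [-0.018,0,-0.003],"spin": 0},
  {"grip": 1,"slide": [-0.013,0,-0.002],"spin": 0},
  {"grip": 1,"slide": [-0.008,0,-0.001],"spin": 0},
  {"grip": 1,"slide": [-0.003,0,0],"spin": 0},
  {"grip": 1,"slide": [0,0,0],"spin": 0},
  {"grip": 1,"slide": [0,0,0],"spin": 0},
], force=50)

```text
time_s: 8.73
ee_pos: [0.4132, -0.0632, 0.2783]
eef_rot: [-1.571, -0.0, -1.569]
force: [-0.5, -0.5, -2.2]
grip_width: 0.0152
```

Run:
```python
from h import *
o=get_obs();print(o["time_s"],o["ee_pos"],o["force"],o["moment"])
i=cams.camera("wrist");j=cams.camera("side")
cv2.imwrite("pics/w5.png",np.hstack([cv2.resize(i,(400,300)),cv2.resize(j[150:450,150:550],(400,300))]))
print(proj("wrist",[.5605,-.0607,.213]))
```

```text
8.7333 [ 0.41318073 -0.06321032  0.27834903] [-0.45246279 -0.50111994 -2.16668732] [-0.04225615  0.3647708   0.01969857]
[317.70202721 -13.96804671]
```

View pics/w5.png

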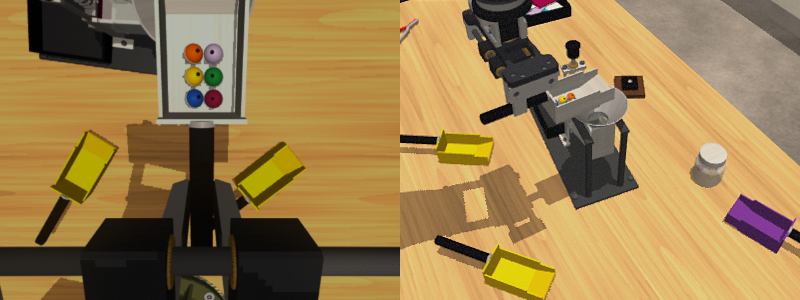

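The scoop is level over the funnel's near side in the side view (right half), with all beads still at the back wall. Next I'll lower the grip force in stages so the nose droops about the jaw axis.

>>> step_arm([
  {"grip": 1,"slide": [0,0,0],"spin": 0},
  {"grip": 1,"slide": [0,0,0],"spin": 0},
  {"grip": 1,"slide": [0,0,0],"spin": 0},
], force=25)

```text
time_s: 9.08
ee_pos: [0.4133, -0.0632, 0.2784]
eef_rot: [-1.571, 0.0, -1.57]
force: [-0.6, 0.9, -0.8]
grip_width: 0.0156
```

```bash
cat > tilt.py <<'E'
from h import *
import sys
def look(name):
    o=get_obs();print(o["time_s"],o["ee_pos"].round(4),o["force"].round(2),o["moment"].round(3),o["grip_width"].round(4))
    j=cams.camera("side"); g=o["ee_pos"]+[0,0.001,.019]
    x0,y0,w,h,s=150,130,400,300,2
    m=cv2.resize(j[y0:y0+h,x0:x0+w],None,fx=s,fy=s,interpolation=cv2.INTER_CUBIC)
    for k in range(0,91,10):
        t=np.radians(k);c,sn=np.cos(t),np.sin(t)
        for (a,b,off) in [(.155,-.023+.019,-.028),(-.055,0,0)]:
            P=g+[a*c+b*sn,off,-a*sn+b*c]
            p=proj("side",P);q=tuple(int(v) for v in ((p-[x0,y0])*s))
            cv2.circle(m,q,2,(0,0,255) if k%30 else (255,0,0),-1)
    cv2.imwrite(f"pics/{name}.png",m)
if __name__=="__main__": look(sys.argv[1])
E
python3 tilt.py t1
```

```text
Traceback (most recent call last):
  File "tilt.py", line 15, in <module>
    if __name__=="__main__": look(sys.argv[1])
                             ~~~~^^^^^^^^^^^^^
  File "tilt.py", line 4, in look
    o=get_obs();print(o["time_s"],o["ee_pos"].round(4),o["force"].round(2),o["moment"].round(3),o["grip_width"].round(4))
                                                                                                ^^^^^^^^^^^^^^^^^^^^^
AttributeError: 'float' object has no attribute 'round'
```

```bash
sed -i 's/,o\["grip_width"\].round(4)//' tilt.py; python3 tilt.py t1
```

```text
9.0833 [ 0.4133 -0.0632  0.2784] [-0.58  0.9  -0.76] [-0.005  0.222  0.024]
```

View pics/t1.png

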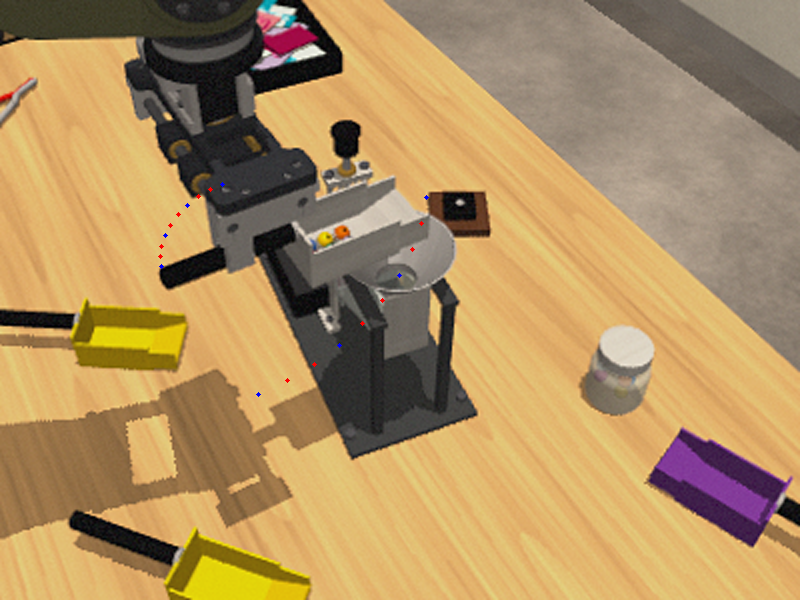

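>>> step_arm([
  {"grip": 1,"slide": [0,0,0],"spin": 0},
  {"grip": 1,"slide": [0,0,0],"spin": 0},
], force=16)

```text
time_s: 9.3
ee_pos: [0.4133, -0.063, 0.2785]
eef_rot: [-1.571, -0.0, -1.57]
force: [-0.5, -0.5, -2.2]
grip_width: 0.0159
```

```bash
python3 tilt.py t2
```

```text
9.3 [ 0.4133 -0.063   0.2785] [-0.48 -0.5  -2.21] [ 0.001  0.252 -0.015]
```

View pics/t2.png

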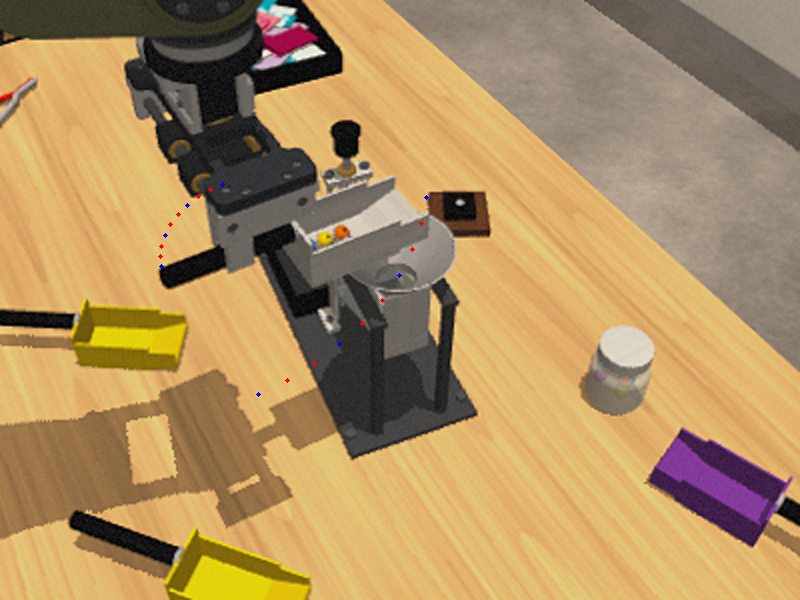

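No change: the lip corner stays at (428,215), so the scoop is level within the offset. I'll lower the force further.

>>> step_arm([
  {"grip": 1,"slide": [0,0,0],"spin": 0},
  {"grip": 1,"slide": [0,0,0],"spin": 0},
], force=11)

```text
time_s: 9.52
ee_pos: [0.4133, -0.063, 0.2785]
eef_rot: [-1.571, -0.0, -1.569]
force: [0.2, 0.5, -1.0]
grip_width: 0.0158
```

```bash
python3 tilt.py t3
```

```text
9.5167 [ 0.4133 -0.063   0.2785] [ 0.21  0.51 -0.97] [ 0.057  0.065 -0.047]
```

View pics/t3.png

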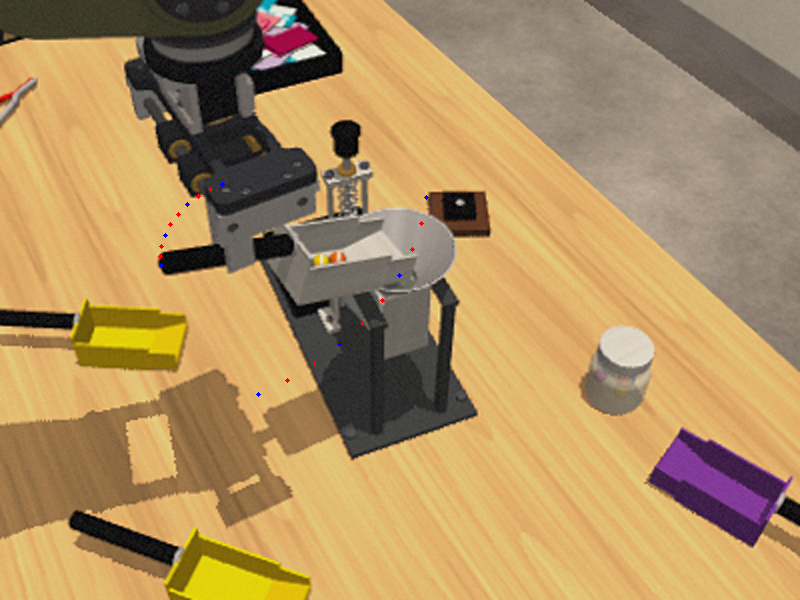

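It has drooped to roughly 15° and may still be moving. I'll clamp it to freeze the tilt, then check.

>>> step_arm([
  {"grip": 1,"slide": [0,0,0],"spin": 0},
], force=30)

```text
time_s: 9.65
ee_pos: [0.4134, -0.063, 0.2786]
eef_rot: [-1.57, -0.0, -1.569]
force: [-0.1, -0.1, -0.7]
grip_width: 0.0158
```

```bash
python3 tilt.py t4
```

```text
9.65 [ 0.4134 -0.063   0.2786] [-0.11 -0.08 -0.68] [-0.051  0.16  -0.008]
```

View pics/t4.png

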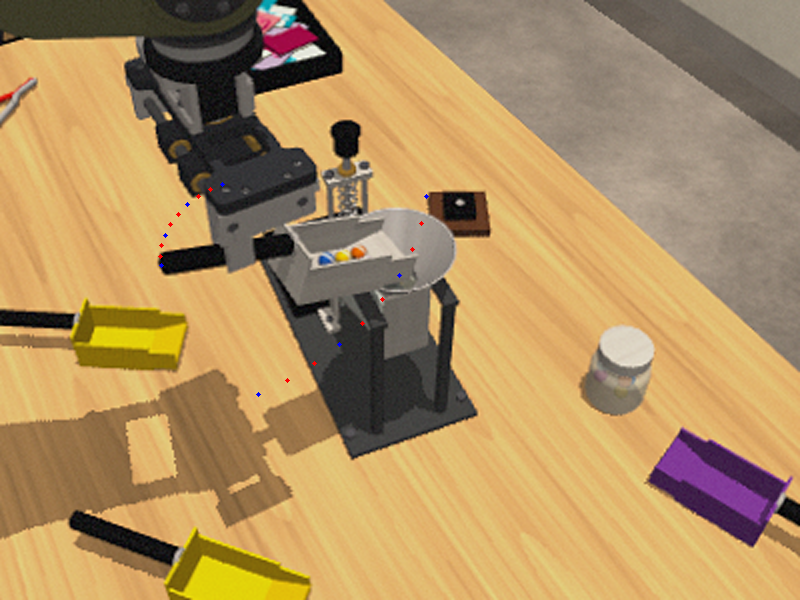

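The tilt is about 15° and frozen, and the beads are rolling toward the ramp. I'll move forward and up a little, then droop more.

>>> step_arm([
  {"grip": 1,"slide": [0,-0.006,0.006],"spin": 0},
  {"grip": 1,"slide": [0,-0.007,0.007],"spin": 0},
  {"grip": 1,"slide": [0,-0.005,0.005],"spin": 0},
  {"grip": 1,"slide": [0,0,0],"spin": 0},
  {"grip": 1,"slide": [0,0,0],"spin": 0},
], force=30)

```text
time_s: 10.12
ee_pos: [0.4314, -0.0629, 0.2964]
eef_rot: [-1.571, 0.0, -1.569]
force: [-0.1, -0.5, -2.7]
grip_width: 0.0157
```

>>> step_arm([
  {"grip": 1,"slide": [0,0,0],"spin": 0},
  {"grip": 1,"slide": [0,0,0],"spin": 0},
], force=11)

```text
time_s: 10.28
ee_pos: [0.4311, -0.0629, 0.2962]
eef_rot: [-1.571, 0.0, -1.569]
force: [-0.2, 0.1, -0.6]
grip_width: 0.0159
```

```bash
python3 tilt.py t5
```

```text
10.2833 [ 0.4311 -0.0629  0.2962] [-0.15  0.05 -0.63] [0.018 0.052 0.042]
```

View pics/t5.png

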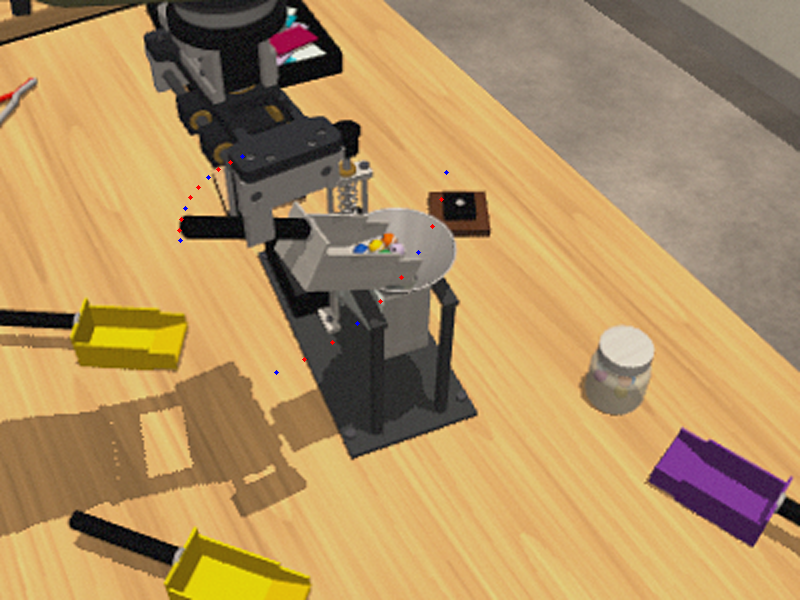

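The tilt is about 28° and the beads are gathering at the lip, around (385,245), over the funnel. I'll clamp and let them run.

>>> step_arm([
  {"grip": 1,"slide": [0,0,0],"spin": 0},
  {"grip": 1,"slide": [0,0,0],"spin": 0},
  {"grip": 1,"slide": [0,0,0],"spin": 0},
], force=30)

```text
time_s: 10.58
ee_pos: [0.4312, -0.0629, 0.2964]
eef_rot: [-1.571, 0.0, -1.569]
force: [-0.5, -0.4, -1.4]
grip_width: 0.0159
```

```bash
python3 tilt.py t6
```

```text
10.5833 [ 0.4312 -0.0629  0.2964] [-0.5  -0.4  -1.43] [0.104 0.098 0.087]
```

View pics/t6.png

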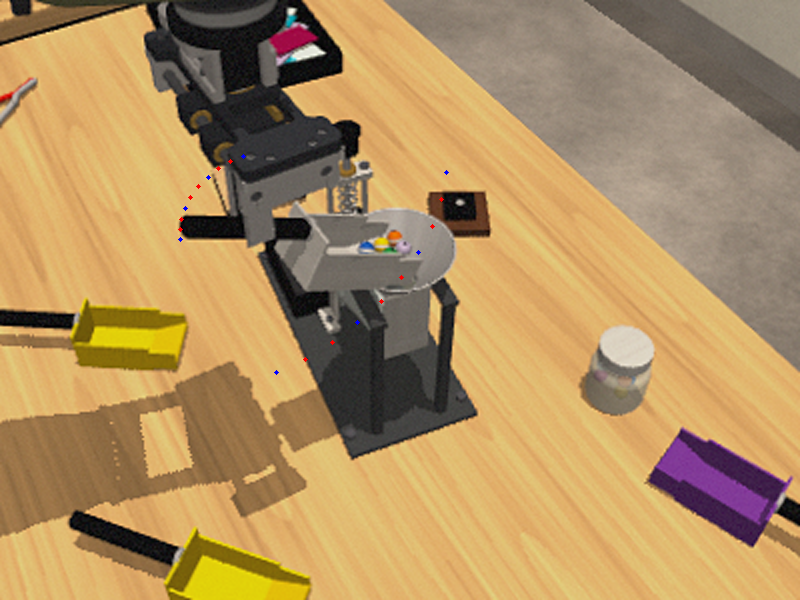

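>>> step_arm([
  {"grip": 1,"slide": [0,-0.004,0.003],"spin": 0},
  {"grip": 1,"slide": [0,-0.006,0.005],"spin": 0},
  {"grip": 1,"slide": [0,-0.005,0.005],"spin": 0},
  {"grip": 1,"slide": [0,-0.003,0.002],"spin": 0},
  {"grip": 1,"slide": [0,0,0],"spin": 0},
], force=30)

```text
time_s: 11.05
ee_pos: [0.447, -0.063, 0.3151]
eef_rot: [-1.57, -0.0, -1.569]
force: [-1.4, -0.2, -1.1]
grip_width: 0.0157
```

>>> step_arm([
  {"grip": 1,"slide": [0,0,0],"spin": 0},
  {"grip": 1,"slide": [0,0,0],"spin": 0},
], force=11)

```text
time_s: 11.22
ee_pos: [0.4462, -0.0629, 0.3142]
eef_rot: [-1.571, 0.0, -1.569]
force: [0.2, 0.4, -1.8]
grip_width: 0.0158
```

```bash
python3 tilt.py t7
```

```text
11.2167 [ 0.4462 -0.0629  0.3142] [ 0.16  0.4  -1.84] [-0.015  0.216  0.013]
```

View pics/t7.png

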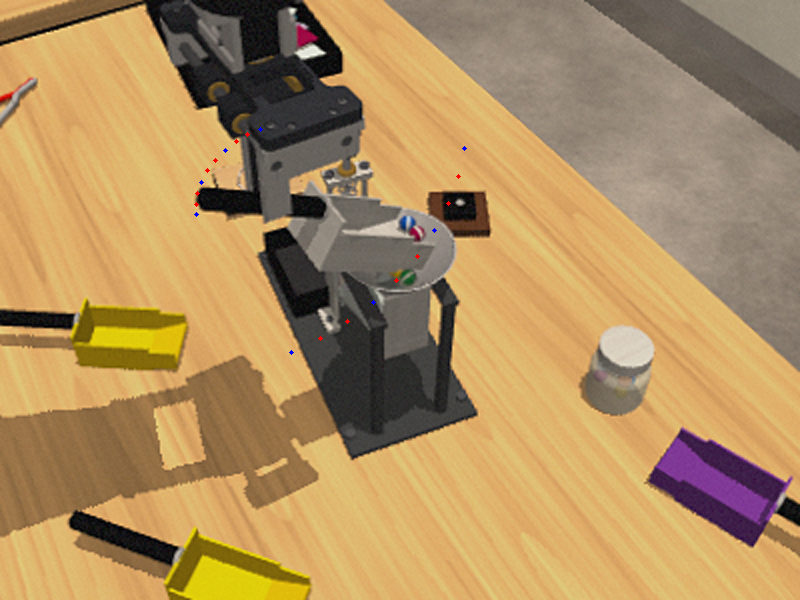

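Beads are pouring. Blue and crimson are at the lip, around (410,228), and green is in the throat at (405,277). I'll hold and let them run.

>>> step_arm([
  {"grip": 1,"slide": [0,0,0],"spin": 0},
  {"grip": 1,"slide": [0,0,0],"spin": 0},
  {"grip": 1,"slide": [0,0,0],"spin": 0},
], force=30)

```text
time_s: 11.52
ee_pos: [0.4462, -0.0629, 0.3144]
eef_rot: [-1.571, -0.0, -1.569]
force: [0.3, 0.3, -1.2]
grip_width: 0.0156
```

```bash
python3 tilt.py t8
```

```text
11.5167 [ 0.4462 -0.0629  0.3144] [ 0.32  0.3  -1.17] [-0.019  0.233  0.03 ]
```

View pics/t8.png

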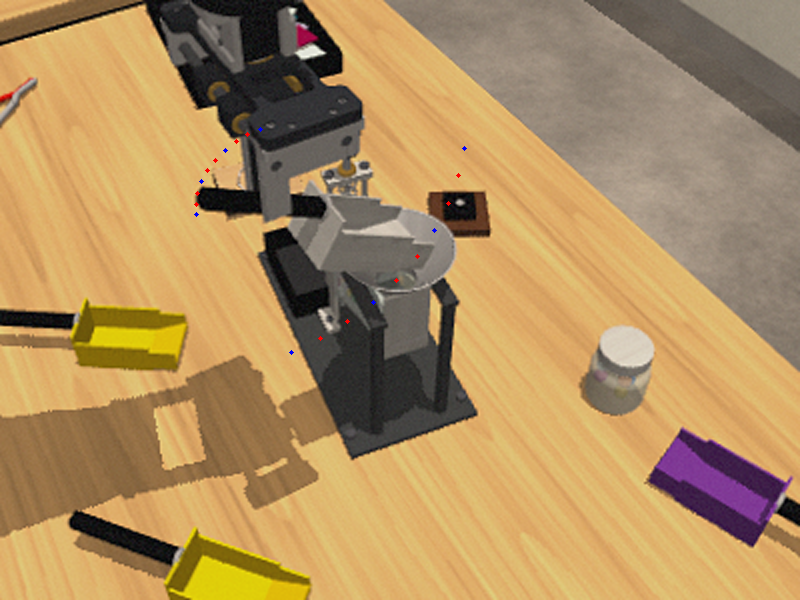

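Run:
```python
from h import *
i=cams.camera("wrist");j=cams.camera("top")
cv2.imwrite("pics/w6.png",np.hstack([cv2.resize(i,(400,300)),cv2.resize(j[165:285,235:395],(400,300),interpolation=cv2.INTER_CUBIC)]))
```

```text
(no output)
```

View pics/w6.png

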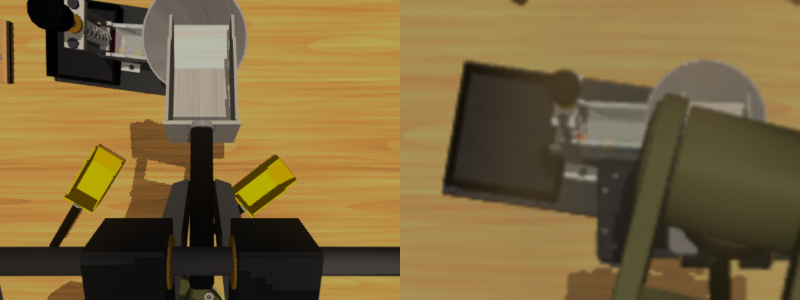

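The pan is empty in the wrist view, and beads show in the chute at the gate at (125,40). I'll take the scoop back to its old spot.

>>> step_arm([
  {"grip": 1,"slide": [0,-0.02,0],"spin": 0},
  {"grip": 1,"slide": [0,-0.02,0],"spin": 0},
  {"grip": 1,"slide": [0.01,-0.005,0.002],"spin": 0},
  {"grip": 1,"slide": [0.02,0,0.004],"spin": 0},
  {"grip": 1,"slide": [0.027,0,0.004],"spin": 0},
  {"grip": 1,"slide": [0.027,0,0.004],"spin": 0},
  {"grip": 1,"slide": [0.027,0,0.004],"spin": 0},
  {"grip": 1,"slide": [0.027,0,0.004],"spin": 0},
  {"grip": 1,"slide": [0.027,0,0.004],"spin": 0},
  {"grip": 1,"slide": [0.027,0,0.004],"spin": 0},
  {"grip": 1,"slide": [0.027,0,0.004],"spin": 0},
  {"grip": 1,"slide": [0.025,0.01,0.004],"spin": 0},
  {"grip": 1,"slide": [0.017,0.02,0.003],"spin": 0},
  {"grip": 1,"slide": [0.008,0.03,0.002],"spin": 0},
  {"grip": 1,"slide": [0,0.035,0],"spin": 0},
  {"grip": 1,"slide": [0,0.035,0],"spin": 0},
  {"grip": 1,"slide": [0,0.035,0],"spin": 0},
  {"grip": 1,"slide": [0,0.035,0],"spin": 0},
  {"grip": 1,"slide": [0,0.025,0],"spin": 0},
  {"grip": 1,"slide": [0,0.012,0],"spin": 0},
], force=40)

```text
time_s: 13.33
ee_pos: [0.4879, -0.3315, 0.118]
eef_rot: [-1.575, 0.003, -1.57]
force: [-0.2, -0.2, -1.1]
grip_width: 0.016
```

Run:
```python
from h import *
o=get_obs();print(o["time_s"],o["ee_pos"],o["force"])
i=cams.camera("wrist");j=cams.camera("side")
cv2.imwrite("pics/w7.png",np.hstack([cv2.resize(i,(400,300)),cv2.resize(j[330:480,300:500],(400,300))]))
print(plane("top",(455,165),.03),plane("top",(432,160),.03))
```

```text
13.3333 [ 0.4878782  -0.33149566  0.11798234] [-0.22748762 -0.22357248 -1.06283222]
[ 0.72626869 -0.31089131  0.03      ] [ 0.73772121 -0.2530918   0.03      ]
```

View pics/w7.png

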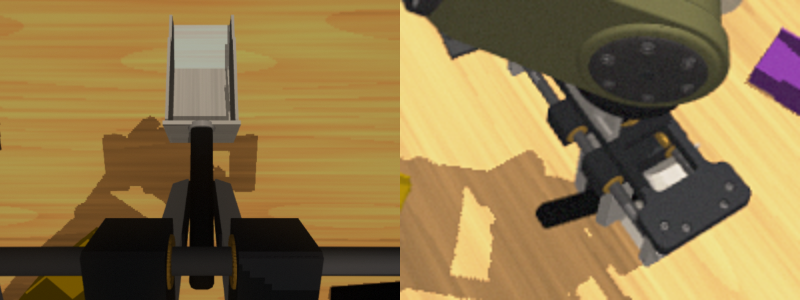

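>>> step_arm([
  {"grip": 1,"slide": [0,0.01,0],"spin": 0},
  {"grip": 1,"slide": [0,0.01,0],"spin": 0},
  {"grip": 1,"slide": [0,0.008,-0.003],"spin": 0},
  {"grip": 1,"slide": [0,0.008,-0.004],"spin": 0},
  {"grip": 1,"slide": [0,0.008,-0.004],"spin": 0},
  {"grip": 1,"slide": [0,0.008,-0.004],"spin": 0},
  {"grip": 1,"slide": [0,0.008,-0.004],"spin": 0},
  {"grip": 1,"slide": [0,0.008,-0.004],"spin": 0},
  {"grip": 1,"slide": [0,0.008,-0.004],"spin": 0},
  {"grip": 1,"slide": [0,0.006,-0.003],"spin": 0},
  {"grip": 1,"slide": [0,0,0],"spin": 0},
], force=14)

```text
time_s: 14.35
ee_pos: [0.4588, -0.3316, 0.0391]
eef_rot: [-1.572, 0.001, -1.57]
force: [-0.5, -0.3, -0.5]
grip_width: 0.0157
```

Run:
```python
from h import *
o=get_obs();print(o["time_s"],o["ee_pos"],o["force"])
i=cams.camera("wrist");j=cams.camera("side")
cv2.imwrite("pics/w8.png",np.hstack([cv2.resize(i,(400,300)),cv2.resize(j[330:480,300:500],(400,300))]))
```

```text
14.35 [ 0.45876253 -0.33161744  0.03906057] [-0.45288405 -0.32238448 -0.48879643]
```

View pics/w8.png

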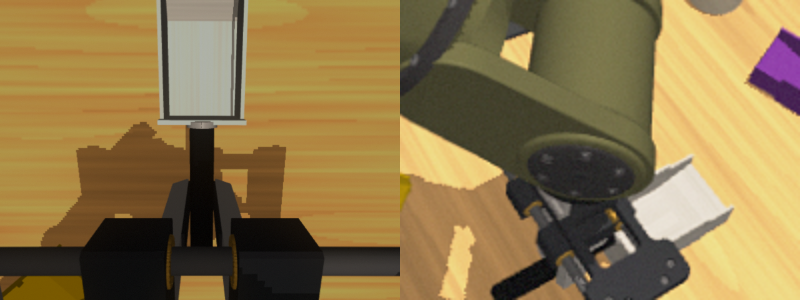

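The scoop is being levelled by the bench contact. I'll lower the last 17 mm and release.

>>> step_arm([
  {"grip": 1,"slide": [0,0.006,-0.001],"spin": 0},
  {"grip": 1,"slide": [0,0.006,-0.001],"spin": 0},
  {"grip": 1,"slide": [0,0.005,0],"spin": 0},
  {"grip": 1,"slide": [0,0.001,0],"spin": 0},
  {"grip": 1,"slide": [0,0,0],"spin": 0},
], force=10)

```text
time_s: 14.87
ee_pos: [0.4575, -0.3318, 0.022]
eef_rot: [-1.571, 0.0, -1.57]
force: [-1.0, 0.1, 0.0]
grip_width: 0.0163
```

>>> step_arm([
  {"grip": -0.4,"slide": [0,0,0],"spin": 0},
  {"grip": -0.4,"slide": [0,0,0],"spin": 0},
  {"grip": -0.4,"slide": [0,0,0],"spin": 0},
  {"grip": -0.4,"slide": [0,0,0],"spin": 0},
  {"grip": -0.4,"slide": [0,-0.02,0],"spin": 0},
  {"grip": -0.4,"slide": [0,-0.035,0],"spin": 0},
  {"grip": -0.4,"slide": [0,-0.04,0],"spin": 0},
  {"grip": -0.4,"slide": [0,-0.04,0],"spin": 0},
  {"grip": -0.4,"slide": [0,-0.04,0],"spin": 0},
  {"grip": -0.4,"slide": [0,-0.04,0],"spin": 0},
  {"grip": -0.4,"slide": [0,-0.04,0],"spin": 0},
  {"grip": -0.4,"slide": [0,-0.04,0],"spin": 0},
  {"grip": -0.4,"slide": [0,-0.03,0],"spin": 0},
  {"grip": -0.4,"slide": [0,0,0],"spin": 0},
], force=10)

```text
time_s: 16.03
ee_pos: [0.4584, -0.3324, 0.3543]
eef_rot: [-1.563, -0.006, -1.569]
force: [0.0, -0.5, 0.3]
grip_width: 0.0663
```

Run:
```python
from h import *
o=get_obs();print(o["time_s"],o["ee_pos"],o["force"])
i=cams.camera("wrist");j=cams.camera("side")
cv2.imwrite("pics/w9.png",np.hstack([cv2.resize(i,(400,300)),cv2.resize(j,(400,300))]))
cv2.imwrite("pics/w9b.png",cv2.resize(j[180:360,260:410],None,fx=3.3,fy=3.3,interpolation=cv2.INTER_CUBIC))
```

```text
16.0333 [ 0.45837547 -0.33240628  0.35431815] [ 0.01292524 -0.52723237  0.34522394]
```

View pics/w9.png

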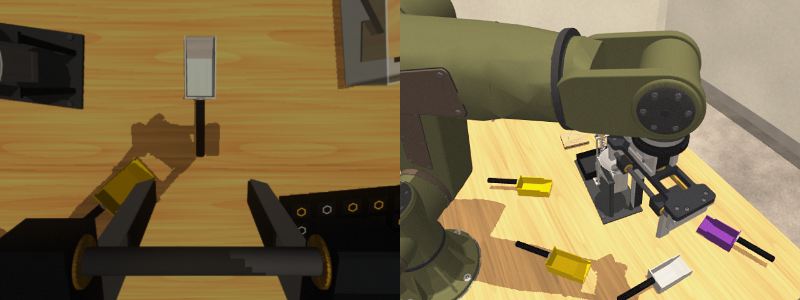

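View pics/w9b.png

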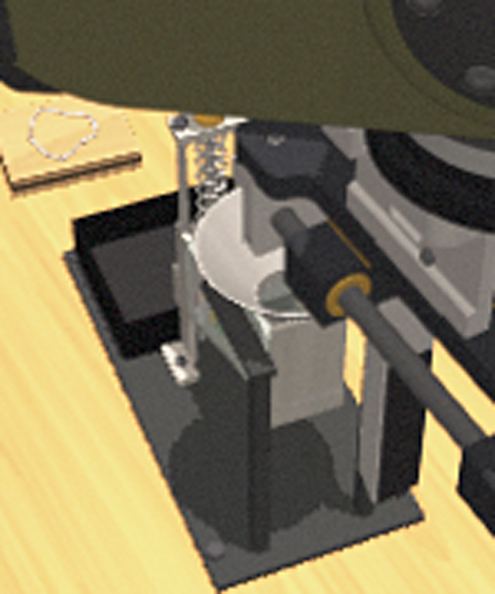

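The scoop stands level and empty on the bench, in the wrist view at (200,95) of the left half. Now I'll go over to the knob.

>>> step_arm([
  {"grip": -0.4,"slide": [-0.015,0,0.005],"spin": 0},
  {"grip": -0.4,"slide": [-0.032,0,0.01],"spin": 0},
  {"grip": -0.4,"slide": [-0.035,0,0.01],"spin": 0},
  {"grip": -0.4,"slide": [-0.035,0,0.01],"spin": 0},
  {"grip": -0.4,"slide": [-0.035,0,0.01],"spin": 0},
  {"grip": -0.4,"slide": [-0.035,0,0.01],"spin": 0},
  {"grip": -0.4,"slide": [-0.035,0,0.01],"spin": 0},
  {"grip": -0.4,"slide": [-0.035,0,0.01],"spin": 0},
  {"grip": -0.4,"slide": [-0.035,0,0.01],"spin": 0},
  {"grip": -0.4,"slide": [-0.035,0,0.01],"spin": 0},
  {"grip": -0.4,"slide": [-0.032,0,0.01],"spin": 0},
  {"grip": -0.4,"slide": [-0.021,0,0.01],"spin": 0},
  {"grip": -0.4,"slide": [-0.012,0,0.005],"spin": 0},
  {"grip": -0.4,"slide": [0,0,0],"spin": 0},
  {"grip": -0.4,"slide": [0,0,0],"spin": 0},
])

```text
time_s: 17.38
ee_pos: [0.5769, 0.0599, 0.3463]
eef_rot: [-1.573, -0.0, -1.569]
force: [0.3, -1.2, 0.0]
grip_width: 0.066
```

Run:
```python
from h import *
o=get_obs();print(o["time_s"],o["ee_pos"],o["eef_rot"],o["force"])
i=cams.camera("wrist")
cv2.imwrite("pics/k1.png",i)
print(proj("wrist",[.578,.060,.257]),proj("wrist",o["ee_pos"]))
```

```text
17.3833 [0.57691129 0.05990418 0.3462851 ] [-1.57266591e+00 -2.87167058e-04 -1.56896358e+00] [ 0.32766629 -1.17785514  0.02523816]
[321.71544921 251.18734672] [321.81801978 305.93648347]
```

View pics/k1.png

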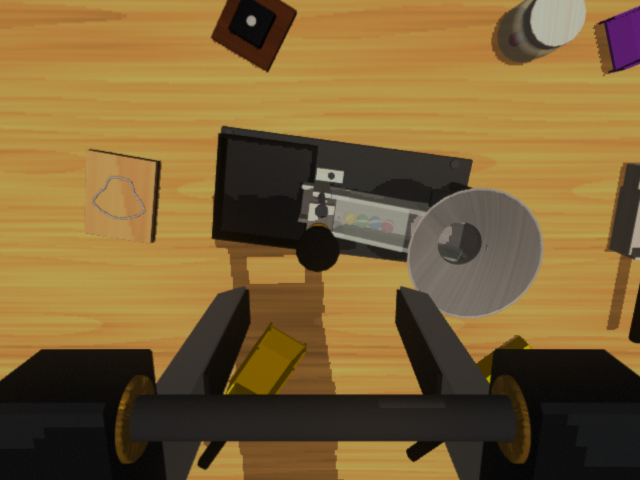

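The knob cap is at (318,250), centred between the fingers, and the beads are lined up in the chute at (345–390,222).

Run:
```python
from h import *
i=cv2.imread("pics/k1.png"); crop("w",i,280,150,280,190,2.8,"k1c")
print(plane("wrist",(317.8,250),.257),plane("wrist",(475,252.5),.213))
```

```text
[0.5788003  0.06254817 0.257     ] [ 0.5649613  -0.05623435  0.213     ]
```

View pics/k1c.png

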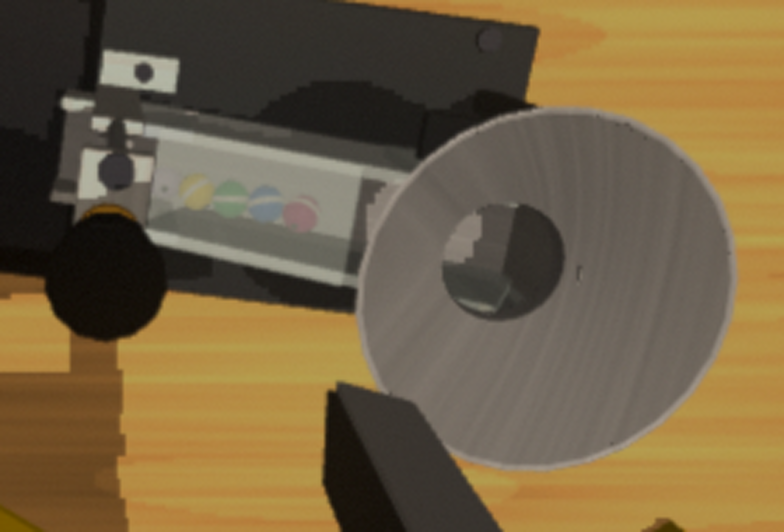

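Five beads are visible in the chute at the gate: lilac, yellow, green, blue and crimson. Orange must be the sixth, under the bridge. I saw it at the gate in the earlier top view, and I'll count all six in the tray at the end. I'll go down and grip the knob.

>>> step_arm([
  {"grip": -0.4,"slide": [-0.0015,0.02,0.0015],"spin": 0},
  {"grip": -0.4,"slide": [0,0.03,0],"spin": 0},
  {"grip": -0.4,"slide": [0,0.03,0],"spin": 0},
  {"grip": -0.4,"slide": [0,0.025,0],"spin": 0},
  {"grip": -0.4,"slide": [0,0.015,0],"spin": 0},
  {"grip": -0.4,"slide": [0,0.005,0],"spin": 0},
  {"grip": -0.4,"slide": [0,0,0],"spin": 0},
  {"grip": -0.4,"slide": [0,0,0],"spin": 0},
])

```text
time_s: 18.1
ee_pos: [0.5788, 0.061, 0.2236]
eef_rot: [-1.569, -0.0, -1.57]
force: [-0.2, 0.6, -0.3]
grip_width: 0.0656
```

Run:
```python
from h import *
o=get_obs();print(o["time_s"],o["ee_pos"],o["force"],o["qpos"].round(2))
i=cams.camera("wrist")
cv2.imwrite("pics/k2.png",i)
```

```text
18.1 [0.57882723 0.06095221 0.22357734] [-0.18944644  0.60801545 -0.25180497] [ 0.04  0.36  1.4  -0.    1.38  1.61]
```

View pics/k2.png

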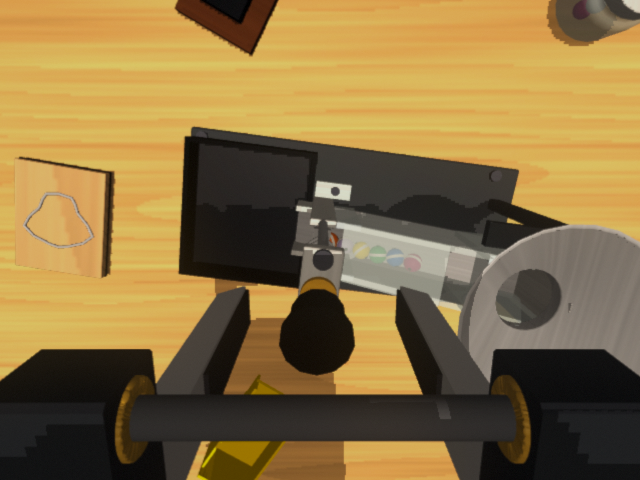

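Run:
```python
from h import *
print(plane("wrist",(317,337),.257))
```

```text
[0.58048588 0.06359207 0.257     ]
```

Orange now shows at (333,240) right behind the gate, so all six are in the chute. I'll shift 2 mm and close.

>>> step_arm([
  {"grip": -0.4,"slide": [-0.002,0.002,0.001],"spin": 0},
  {"grip": 1,"slide": [0,0,0],"spin": 0},
  {"grip": 1,"slide": [0,0,0],"spin": 0},
  {"grip": 1,"slide": [0,0,0],"spin": 0},
  {"grip": 1,"slide": [0,0,0],"spin": 0},
  {"grip": 1,"slide": [0,0,0],"spin": 0},
  {"grip": 1,"slide": [0,0,0],"spin": 0},
], force=40)

```text
time_s: 18.73
ee_pos: [0.5796, 0.0637, 0.2205]
eef_rot: [-1.571, -0.0, -1.569]
force: [-0.4, -5.9, 0.2]
grip_width: 0.0291
```

Run:
```python
from h import *
o=get_obs();print(o["time_s"],o["ee_pos"],o["force"],o["grip_width"])
i=cams.camera("wrist");j=cams.camera("side")
cv2.imwrite("pics/k3.png",np.hstack([cv2.resize(i,(400,300)),cv2.resize(j[150:300,230:430],(400,300),interpolation=cv2.INTER_CUBIC)]))
```

```text
18.7333 [0.5796075  0.06369502 0.22050187] [-0.410128   -5.88842231  0.23921945] 0.02914323405386488
```

View pics/k3.png

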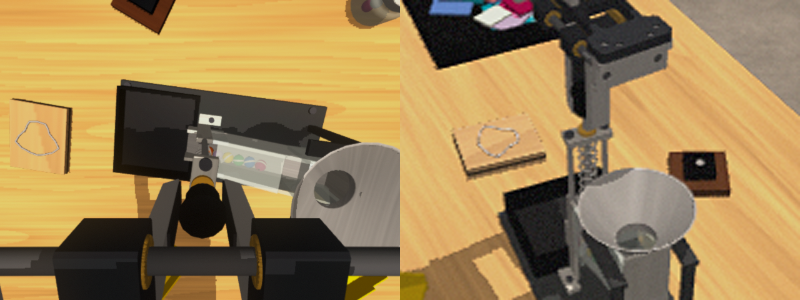

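The width of 29 mm means the pads are on the cap. I'll open, go 5 mm lower and re-grip on the 24 mm knob under it.

>>> step_arm([
  {"grip": -0.2,"slide": [0,0,0],"spin": 0},
  {"grip": -0.2,"slide": [0,0,0],"spin": 0},
  {"grip": -0.2,"slide": [0.001,0.005,0],"spin": 0},
  {"grip": -0.2,"slide": [0,0,0],"spin": 0},
  {"grip": 1,"slide": [0,0,0],"spin": 0},
  {"grip": 1,"slide": [0,0,0],"spin": 0},
  {"grip": 1,"slide": [0,0,0],"spin": 0},
  {"grip": 1,"slide": [0,0,0],"spin": 0},
  {"grip": 1,"slide": [0,0,0],"spin": 0},
  {"grip": 1,"slide": [0,0,0],"spin": 0},
], force=40)

```text
time_s: 19.67
ee_pos: [0.5796, 0.0631, 0.2155]
eef_rot: [-1.571, 0.0, -1.569]
force: [1.0, 3.3, 1.0]
grip_width: 0.0271
```

>>> step_arm([
  {"grip": 1,"slide": [0,0,0],"spin": 0},
  {"grip": 1,"slide": [0,0,0],"spin": 0},
  {"grip": 1,"slide": [0,0,0],"spin": 0},
], force=40)

```text
time_s: 19.92
ee_pos: [0.5796, 0.063, 0.2155]
eef_rot: [-1.571, 0.0, -1.569]
force: [0.5, 4.7, 1.5]
grip_width: 0.0271
```

Run:
```python
from h import *
o=get_obs();print(o["time_s"],o["ee_pos"],o["force"],o["moment"],o["grip_width"])
j=cams.camera("side");crop("s",j,290,160,90,70,8,"k4")
```

```text
19.9167 [0.5796173  0.06299453 0.21551248] [0.54244282 4.72496475 1.47381903] [ 0.6850482   0.16185698 -0.03596473] 0.027098235428483324
```

View pics/k4.png

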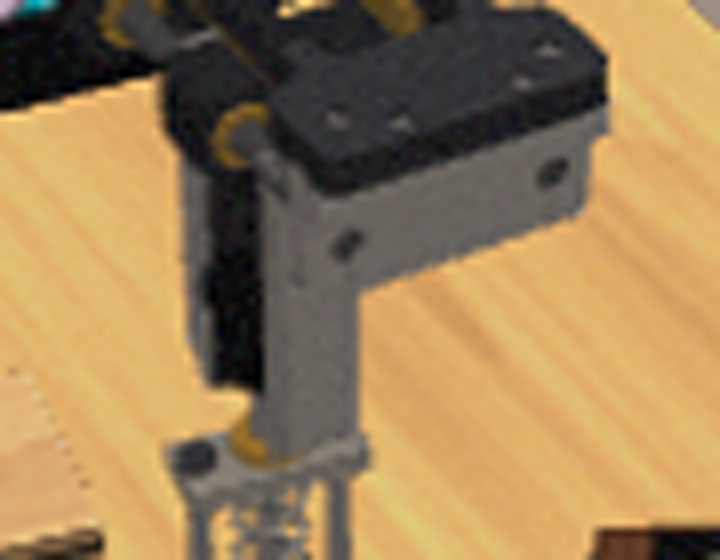

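The 27.1 mm width means one pad is still catching the cap edge. I'll re-grip 3 mm lower, which leaves 6 mm over the bridge.

>>> step_arm([
  {"grip": -0.2,"slide": [0,0,0],"spin": 0},
  {"grip": -0.2,"slide": [0,0,0],"spin": 0},
  {"grip": -0.2,"slide": [0,0.003,0],"spin": 0},
  {"grip": -0.2,"slide": [0,0,0],"spin": 0},
  {"grip": 1,"slide": [0,0,0],"spin": 0},
  {"grip": 1,"slide": [0,0,0],"spin": 0},
  {"grip": 1,"slide": [0,0,0],"spin": 0},
  {"grip": 1,"slide": [0,0,0],"spin": 0},
  {"grip": 1,"slide": [0,0,0],"spin": 0},
  {"grip": 1,"slide": [0,0,0],"spin": 0},
  {"grip": 1,"slide": [0,0,0],"spin": 0},
], force=40)

```text
time_s: 20.88
ee_pos: [0.5796, 0.0631, 0.2125]
eef_rot: [-1.571, 0.0, -1.569]
force: [0.0, 3.4, 0.2]
grip_width: 0.0271
```

Run:
```python
from h import *
o=get_obs();print(o["time_s"],o["ee_pos"],o["force"],o["moment"],o["grip_width"])
i=cams.camera("wrist");cv2.imwrite("pics/k5.png",i)
```

```text
20.8833 [0.57961531 0.06305547 0.21248081] [0.04310486 3.43848164 0.21281926] [ 0.53071803  0.08665981 -0.00255142] 0.02708431823085423
```

View pics/k5.png

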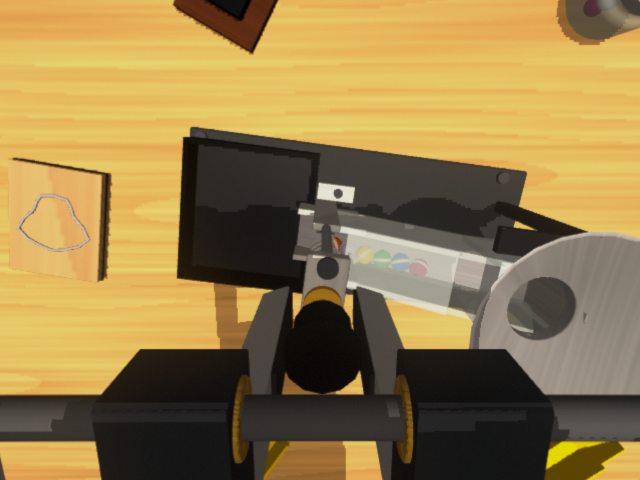

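The width is the same at this height, so the fingers' faces, not the pads, are clamping the cap. The best grip is with the pads squarely on the 29 mm cap, so I'll re-grip with the grasp point at the cap's mid-height.

>>> step_arm([
  {"grip": -0.2,"slide": [0,0,0],"spin": 0},
  {"grip": -0.2,"slide": [0,0,0],"spin": 0},
  {"grip": -0.2,"slide": [-0.001,-0.01,0],"spin": 0},
  {"grip": -0.2,"slide": [0,-0.01,0],"spin": 0},
  {"grip": -0.2,"slide": [0,0,0],"spin": 0},
  {"grip": 1,"slide": [0,0,0],"spin": 0},
  {"grip": 1,"slide": [0,0,0],"spin": 0},
  {"grip": 1,"slide": [0,0,0],"spin": 0},
  {"grip": 1,"slide": [0,0,0],"spin": 0},
  {"grip": 1,"slide": [0,0,0],"spin": 0},
  {"grip": 1,"slide": [0,0,0],"spin": 0},
  {"grip": 1,"slide": [0,0,0],"spin": 0},
], force=50)

```text
time_s: 21.93
ee_pos: [0.5795, 0.0632, 0.2321]
eef_rot: [-1.571, -0.001, -1.57]
force: [-0.1, -4.6, -1.9]
grip_width: 0.0265
```

Run:
```python
from h import *
o=get_obs();print(o["time_s"],o["ee_pos"],o["force"],o["moment"],o["grip_width"])
j=cams.camera("side");cv2.imwrite("pics/k6raw.png",j);crop("s",j,270,150,130,110,6,"k6")
```

```text
21.9333 [0.57949746 0.06324487 0.23213291] [-0.12000466 -4.61281533 -1.94795954] [-0.98905019  0.23487088 -0.01126192] 0.02654256185877314
```

View pics/k6.png

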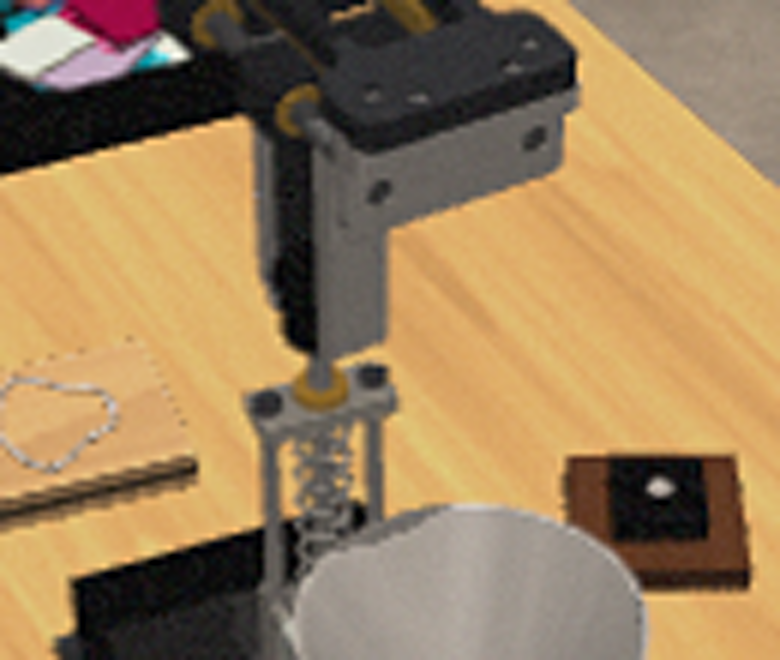

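The width is 26.5 mm and the grip is firm, with the knob between the pads in the side view at (320,330). I'll pull gently and see whether it carries.

>>> step_arm([
  {"grip": 1,"slide": [0,-0.002,0],"spin": 0},
  {"grip": 1,"slide": [0,-0.002,0],"spin": 0},
  {"grip": 1,"slide": [0,-0.002,0],"spin": 0},
  {"grip": 1,"slide": [0,0,0],"spin": 0},
  {"grip": 1,"slide": [0,0,0],"spin": 0},
], force=50)

```text
time_s: 22.4
ee_pos: [0.5794, 0.0632, 0.2378]
eef_rot: [-1.572, -0.001, -1.57]
force: [0.3, -5.2, -4.1]
grip_width: 0.0266
```

Run:
```python
from h import *
o=get_obs();print(o["time_s"],o["ee_pos"],o["force"],o["moment"],o["grip_width"])
j=cams.camera("side");crop("s",j,270,150,130,110,6,"k7")
```

```text
22.4 [0.57944428 0.06322441 0.23784346] [ 0.3112944  -5.16328081 -4.14690608] [-0.94490011  0.01957528 -0.01604326] 0.026612631859995666
```

View pics/k7.png

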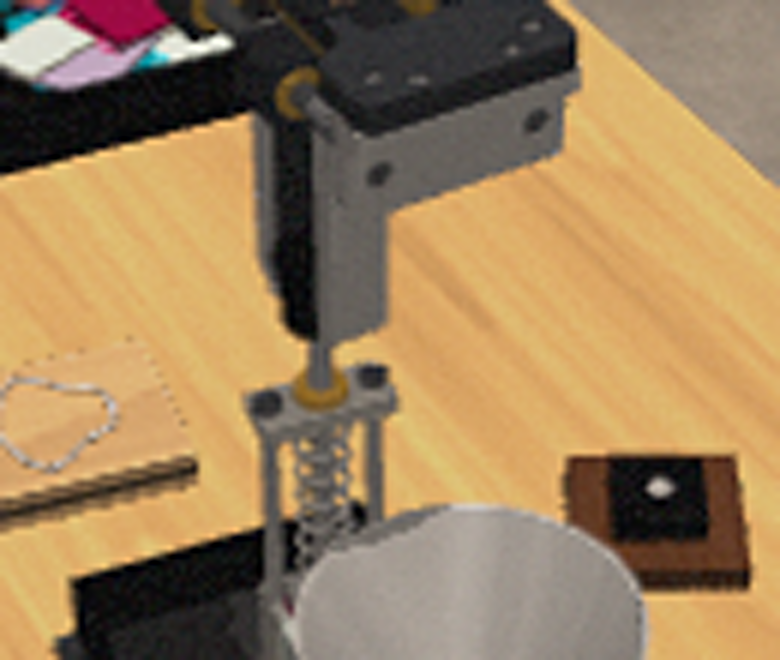

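The gate is moving: magenta shows at (290,607) and the pull is 4.1 N. I'll go on up to half travel, a TCP height of about 0.2615.

>>> step_arm([
  {"grip": 1,"slide": [0,-0.003,0],"spin": 0},
  {"grip": 1,"slide": [0,-0.003,0],"spin": 0},
  {"grip": 1,"slide": [0,-0.003,0],"spin": 0},
  {"grip": 1,"slide": [0,-0.003,0],"spin": 0},
  {"grip": 1,"slide": [0,-0.003,0],"spin": 0},
  {"grip": 1,"slide": [0,-0.003,0],"spin": 0},
  {"grip": 1,"slide": [0,-0.003,0],"spin": 0},
  {"grip": 1,"slide": [0,-0.002,0],"spin": 0},
  {"grip": 1,"slide": [0,0,0],"spin": 0},
  {"grip": 1,"slide": [0,0,0],"spin": 0},
], force=50)

```text
time_s: 23.28
ee_pos: [0.5794, 0.0632, 0.2604]
eef_rot: [-1.572, -0.001, -1.57]
force: [1.6, -6.3, -7.4]
grip_width: 0.0265
```

Run:
```python
from h import *
o=get_obs();print(o["time_s"],o["ee_pos"],o["force"],o["moment"],o["grip_width"])
j=cams.camera("side");crop("s",j,270,150,130,110,6,"k8");i=cams.camera("wrist");cv2.imwrite("pics/k9.png",i)
```

```text
23.2833 [0.5793975  0.06322089 0.26040709] [ 1.6044142  -6.34508246 -7.38535185] [-0.91277462 -0.10759398 -0.00487787] 0.02653048231552104
```

View pics/k8.png

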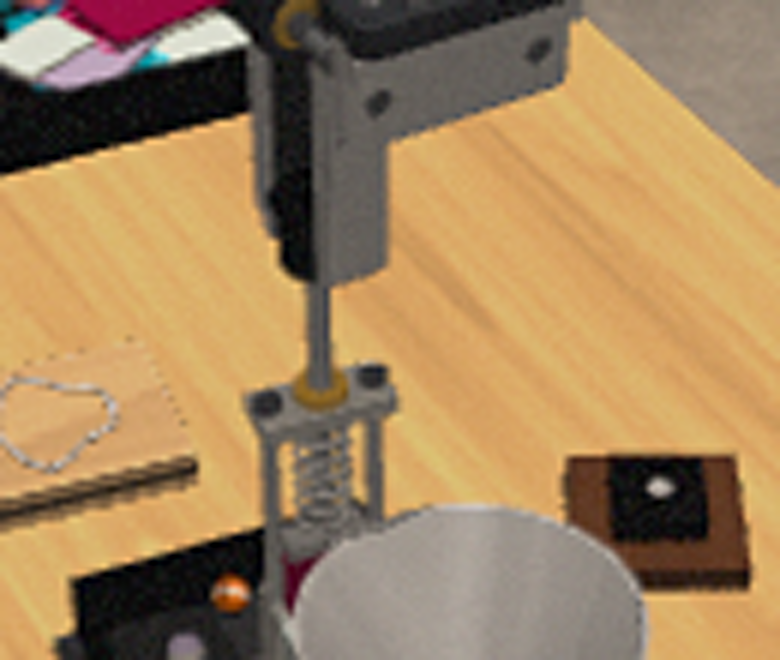

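View pics/k9.png

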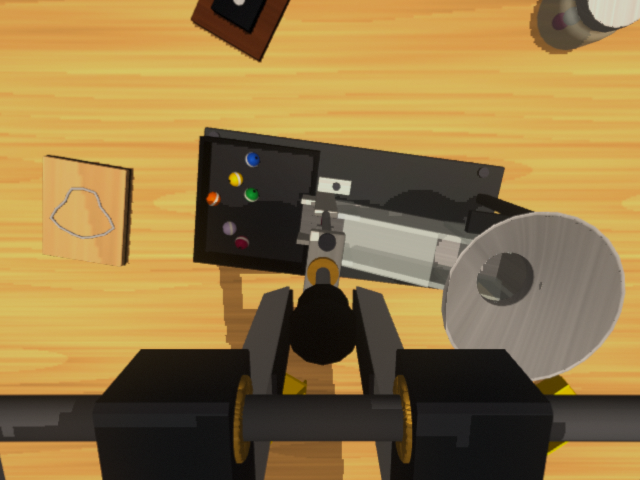

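All six beads are in the tray at orange (213,198), yellow (235,179), blue (253,159), green (252,195), lilac (229,228) and crimson (242,242). The knob and the finger tips both rose 12 px in the side view, so there is no slip, and the lift is 28.3 mm. I'll nudge it 1.5 mm to half travel, hold and recheck.

>>> step_arm([
  {"grip": 1,"slide": [0,-0.0015,0],"spin": 0},
  {"grip": 1,"slide": [0,0,0],"spin": 0},
  {"grip": 1,"slide": [0,0,0],"spin": 0},
  {"grip": 1,"slide": [0,0,0],"spin": 0},
  {"grip": 1,"slide": [0,0,0],"spin": 0},
  {"grip": 1,"slide": [0,0,0],"spin": 0},
  {"grip": 1,"slide": [0,0,0],"spin": 0},
  {"grip": 1,"slide": [0,0,0],"spin": 0},
  {"grip": 1,"slide": [0,0,0],"spin": 0},
  {"grip": 1,"slide": [0,0,0],"spin": 0},
  {"grip": 1,"slide": [0,0,0],"spin": 0},
  {"grip": 1,"slide": [0,0,0],"spin": 0},
], force=50)

```text
time_s: 24.38
ee_pos: [0.5794, 0.0632, 0.2618]
eef_rot: [-1.573, -0.001, -1.57]
force: [2.1, -5.6, -6.8]
grip_width: 0.0267
```

Run:
```python
from h import *
o=get_obs();print(o["time_s"],o["ee_pos"],o["force"],o["grip_width"])
j=cams.camera("side");i=cams.camera("wrist");t=cams.camera("top")
cv2.imwrite("pics/f1.png",np.vstack([np.hstack([cv2.resize(i,(400,300)),cv2.resize(j,(400,300))]),np.hstack([cv2.resize(t,(400,300)),cv2.resize(j[150:260,270:400],(400,300))])]))
print([get_obs()["force"][2].round(2) for _ in range(3)])
# knob: finger-tip-independent check, side projection of lifted knob bottom (231mm + lift)
a=cv2.imread("pics/k6raw.png")
for L in (0,.025,.03): print(L,proj("side",[.579,.0625,.231+L]))
# tracking of dark knob/finger patch
g=lambda m:cv2.cvtColor(m,cv2.COLOR_BGR2GRAY)
tpl=g(a)[190:212,314:338]; r=cv2.matchTemplate(g(j)[165:215,300:350],tpl,cv2.TM_CCOEFF_NORMED); print(cv2.minMaxLoc(r),"ref (14,25)")
```

```text
24.3833 [0.57941142 0.06322821 0.26178412] [ 2.13892951 -5.60905372 -6.77492455] 0.02672427614704323
[np.float64(-6.87), np.float64(-6.87), np.float64(-6.87)]
0 [323.49373313 204.85437203]
0.025 [323.22053693 194.21187063]
0.03 [323.16464907 192.03502169]
(-0.44048410654067993, 0.9504521489143372, (1, 28), (14, 13)) ref (14,25)
```

View pics/f1.png

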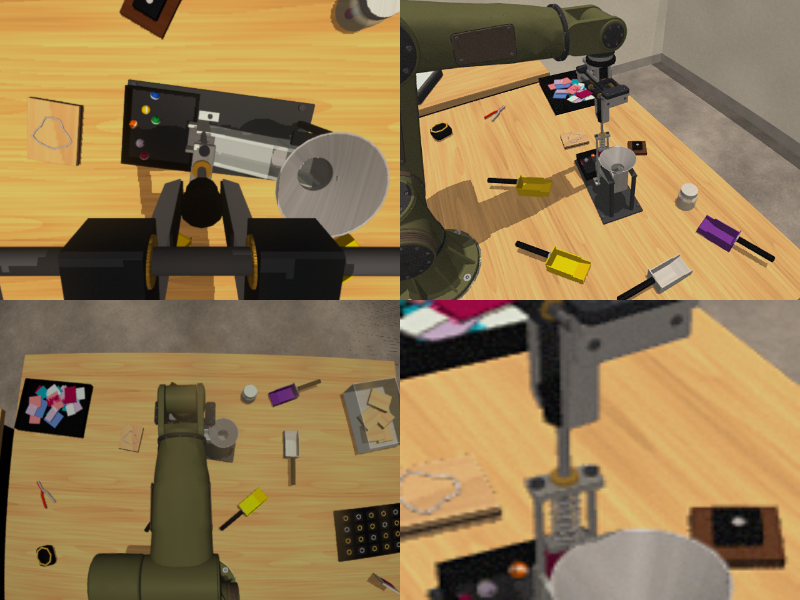

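The force readings are noisy, so I'll check for slip another way: from the cap's outline in the wrist picture against the tool.

Run:
```python
from h import *
o=get_obs(); c=cams.calibration("wrist"); i=cams.camera("wrist"); cv2.imwrite("pics/f2.png",i)
crop("w",i,260,260,130,120,6,"f2c")
for L in (.020,.024,.027,.030,.033):
    P=[proj("wrist",[.5797+.0145*np.cos(a),.0632+.0145*np.sin(a),.257+L],c) for a in np.linspace(0,2*np.pi,73)]
    P=np.array(P); print(L,"cols",P[:,0].min().round(1),P[:,0].max().round(1),"rows",P[:,1].min().round(1),P[:,1].max().round(1))
print(o["force"],get_obs()["force"])
```

```text
0.02 cols 288.4 358.4 rows 287.1 351.8
0.024 cols 287.7 359.3 rows 290.6 356.6
0.027 cols 287.1 359.9 rows 293.4 360.3
0.03 cols 286.5 360.6 rows 296.2 364.1
0.033 cols 285.9 361.3 rows 299.1 368.1
[ 1.976501   -5.89566475 -6.86628374] [ 1.56797197 -4.7200989  -7.05559887]
```

View pics/f2c.png

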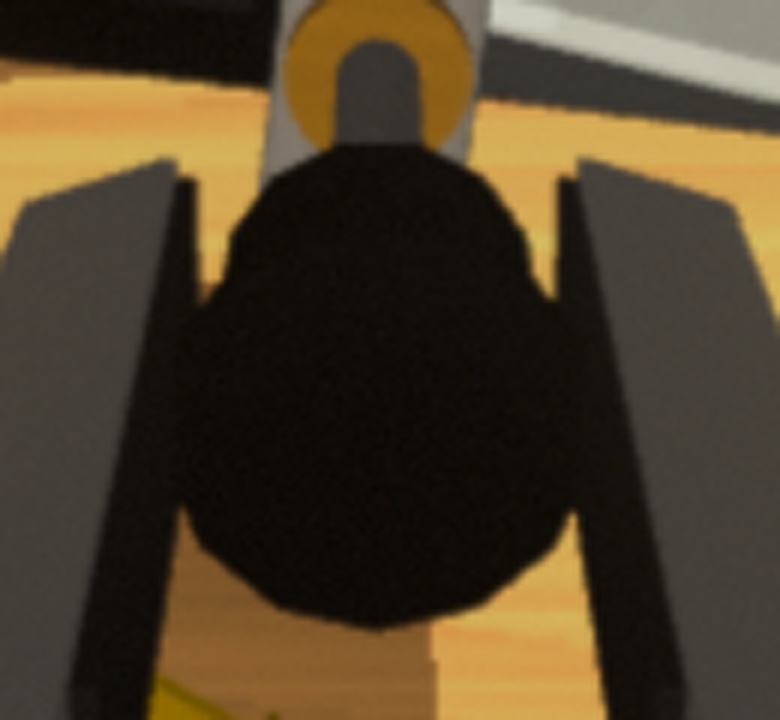

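The cap's lower edge is at row 364.7, which matches a lift of 30 mm. All six beads are in the tray, the scoop stands empty, and the bystanders are untouched. Handing in.

Run:
```python
from station import hand_in
print(hand_in())
```

```text
the job is handed in; nothing more can be done
None
```

I filled the dispenser and handed the job in at about 24.5 s, with the arm still holding the gate at half travel and all six beads in the catch tray.

- **Pouring:** I gripped the aluminium scoop and carried it level over the funnel with the gate shut. I then eased the grip so the nose drooped and the beads ran through. The empty scoop is back on the bench, about 7 mm from where it started.
- **Gate:** I lifted the knob with a 50 N grip and kept holding it. It took four tries to seat the grip, and the pads ended up mainly on the knob's cap rather than only on the 24 mm knob below it. The width read 26.5 mm, which I could not fully explain.

My last checks showed:
- **Lift:** the tool had risen 29.7 mm from the shut grip, and the cap's outline in the wrist picture fits about 30 mm, give or take 2 mm. The side view showed no slip.
- **Force:** the pull read 6.8–7.1 N against the expected 8.0 N. The sensor is noisy by about 1 N and read about 0.9 N low earlier in the lift, so I trusted the geometry.
- **Beads and bystanders:** all six beads were counted in the tray by colour. The die block, punch block and jar look unmoved.

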